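Trace the rim of a moulded cover with a sprung edge probe

TASK

Take the edge probe out of its holder block and set its pin against the outer rim of the black cover beside the thick boss, then trace the far (wavy) side of the rim in one unbroken pass to beside the thin boss, keeping the pin in light contact all the way, about 4 N and never more than 10 N. Then lift the probe clear, stand it fully home and upright in its holder block again and let go; leave the spray can, the pump and the screwdriver where they are.

Things in the scene. Friction and masses are not known exactly. Their poses are not given: they have to be found in the camera images.
- stand: wooden stand that carries the black cover, fixed. Origin: centre of its underside; z up, x roughly away from the robot (the side to trace), y left. Foot board 100 x 150 x 15 mm, top board 46 x 116 mm with top at 62 mm; nothing under the overhanging rim from 15 to 62 mm height
- cover_mid (a point): where the middle of the cover's top face should be (stand origin + 72 mm in z). Cover: rigid, fixed, about 100 x 180 mm, underside 62, top face 72, steel clamp up to 84 mm; rim a round bead of 6 mm radius centred at 68 mm height. It was clamped by eye: up to 10 mm off in x and in y and twisted up to 0.1 rad. Sites are not corrected for that: find the rim by touch
- rim_start (a point): nominal outer edge beside the thick boss, at (-12,89) mm in the stand frame (x,y), height 68: start. Thick boss 18 mm diameter at (-12,60), top at 90 mm. From here the nominal edge is a smooth curve through (0,90) (25,86) (46,69) (55,46) (49,21) (43,0) (47,-24) (57,-50) (48,-76) (25,-88) (0,-90); before the start lies (-27,84)
- rim_hollow (a point): nominal outer edge in the hollow between the two lobes, (43,0) mm in the stand frame, height 68 mm. While tracing keep the pin upright with its lower end 25 to 64 mm above the table; at 50 mm the probe's flange clears the cover by 14 mm. When not tracing, do not bring the pin down at or over this far side (keep its lower end over 100 mm height there): set down and lift off only beside the bosses
- rim_end (a point): nominal outer edge beside the thin boss, at (-12,-89) mm in the stand frame, height 68 mm: end of the trace. Thin boss 9 mm diameter at (-12,-60), top at 90 mm. The edge goes on to (-27,-84) and back along the near side (-42,-60) (-45,0) (-42,60)
- probe: hand tool, about 0.26 kg, standing pin down in the holder block. Origin: on its axis at the pin's lower end (pin at rest); z up the axis. Steel pin 8 mm diameter from z = 0 to 33 mm; round steel flange 36 mm diameter, 36 to 44 mm; square grey handle 24 x 24 mm, faces across x and y, 44 to 104 mm; grip it firmly (about 100 N) at 65 to 90 mm. The pin is sprung sideways, equally in all directions: 2 N per mm, with hard stops at 7 mm
- pin: the probe's sprung steel pin, 8 mm diameter, 33 mm long; origin at the centre of its lower end, axes as the probe's
- pin_tip (a point): centre of the lower end of the pin (moves with the pin)
- holder: aluminium holder block 70 x 70 x 48 mm fixed on the table, origin at the centre of its underside. In its top a round hole of 14 mm diameter, 44 mm deep; the probe's pin hangs in it and the flange rests on the top face. With the probe home its origin is 12 mm above the block's origin
- holder_mouth (a point): centre of the hole's mouth, on the top face of the block, 48 mm above the table
- spray_can: bystander: upright spray can with red label, 66 mm diameter, 190 mm tall, origin at the centre of its underside
- pump: bystander: small pump with green round coil on a steel bracket, about 75 x 44 x 46 mm, origin at the centre of its underside
- screwdriver: bystander: screwdriver lying on the table beyond the stand, origin under its middle, x along it
Mind the look-alikes: they are no part of the job. Leave any blue or orange look-alike of the probe alone.

How it is judged:
On the way, in this order (a step that is already met when the one before it is completed fails the run):
1. pin touches the rim beside the thick boss (contact force between pin and anything else between 0.5 and 10 N and x of pin_tip in the frame of stand between -0.045 and 0.02 m and y of pin_tip in the frame of stand between 0.07 and 0.12 m and z of pin_tip in the frame of stand between 0.025 and 0.064 m), for 0.15 s.
2. in contact, around the first lobe (contact force between pin and anything else between 0.5 and 10 N and x of pin_tip in the frame of stand between 0.03 and 0.09 m and y of pin_tip in the frame of stand between 0.03 and 0.06 m and z of pin_tip in the frame of stand between 0.025 and 0.064 m), for 0.15 s.
3. in contact, in the hollow between the lobes (contact force between pin and anything else between 0.5 and 10 N and x of pin_tip in the frame of stand between 0.025 and 0.075 m and y of pin_tip in the frame of stand between -0.015 and 0.015 m and z of pin_tip in the frame of stand between 0.025 and 0.064 m), for 0.15 s.
4. in contact, around the second lobe (contact force between pin and anything else between 0.5 and 10 N and x of pin_tip in the frame of stand between 0.03 and 0.09 m and y of pin_tip in the frame of stand between -0.065 and -0.035 m and z of pin_tip in the frame of stand between 0.025 and 0.064 m), for 0.15 s.
5. pin touches the rim beside the thin boss (contact force between pin and anything else between 0.5 and 10 N and x of pin_tip in the frame of stand between -0.045 and 0.02 m and y of pin_tip in the frame of stand between -0.12 and -0.07 m and z of pin_tip in the frame of stand between 0.025 and 0.064 m), for 0.15 s.
At the end, for the whole second after the job is handed in: the probe stands home in the holder block (axis within 6 mm of the hole's, height within 3 mm of fully seated, tilt under 0.06 rad), released and at rest (horizontal distance between probe and holder below 0.006 m and height (world z) of probe between 0.009 and 0.015 m and angle between probe's own z axis and vertical below 0.06 rad and linear speed of probe below 0.02 m/s); the robot touches nothing.
It fails at once if the pin leaves the rim during the trace: its tip is beside the far side of the cover (in the stand frame x 28 to 85 mm, y within 110 mm of the middle, height 0 to 100 mm) without touching (x of pin_tip in the frame of stand between 0.028 and 0.085 m and y of pin_tip in the frame of stand between -0.11 and 0.11 m and z of pin_tip in the frame of stand below 0.1 m and contact force between pin and anything else below 0.05 N).
It fails at once if the pin is pressed with more than 10 N near the stand (contact force between pin and anything else above 10 N and horizontal distance between pin_tip and stand below 0.16 m).
It fails at once if the spray can is moved more than 20 mm (distance of spray_can from where it was at the start of the episode above 0.02 m).
It fails at once if the pump is moved more than 20 mm (distance of pump from where it was at the start of the episode above 0.02 m).
It fails at once if the screwdriver is moved more than 20 mm (distance of screwdriver from where it was at the start of the episode above 0.02 m).
It also fails if it takes over 72 s, if anything falls off the work surface, if the arm or the gripper's body presses on something with over 40 N, if the wrist force passes 120 N, or if a joint passes its speed limit or range.

ROBOT

A 6-joint arm with a two-finger parallel gripper is mounted at the origin on the work surface. World frame = base frame: x ahead of the robot, y to its left, z up, the work surface at z = 0. Lengths are in m, angles in rad, forces in N, time in s.
With the tool pointing down it reaches from about 0.35 to 0.775 m from the base axis. Payload 5.5 kg.
Tool frame: the origin (TCP) lies on the mounting face of the last link; the fingertips stand 173 mm ahead of it and the grasp point (between the pads) lies 155 mm ahead of it; z points along the fingers, y is the direction in which the jaws open and shut (so a half turn about z gives the same grasp; the last joint's range is limited). The gripper opens to 85 mm and grips with 20 to 120 N. Pads are 22 mm wide; open, the fingers measure 114 mm over their backs; the gripper's body (76 mm by 85 mm) begins 54 mm behind the grasp point. The pads swing forward as they close: fully open they stand 13 mm farther back than shut.
Start: joints at [-1.326, 0.313, 0.046, 1.304, 0, 1.431], TCP at [0.216, -0.533, 0.405] pointing down, gripper open.
Joint ranges: [-2.76, 2.76], [-0.86, 1.69], [-1.03, 1.26], [-2.2, 2.34], [-1.47, 1.5], [-3.14, 3.14]. Speed limits (rad/s): [2.57, 2.57, 3.14, 3.14, 3.14, 3.14].

INTERFACE

Orientations are given as a unit quaternion [w, x, y, z].
In Python, from workcell import * gives the robot as it stands. The module is installed in compiled form; this text tells all that it offers.
- The arm moves only by the shell command python3 -m crank 'ROWS' [FORCE]. ROWS is JSON, a list of rows, each a list of 7 numbers: the shift along the tool's x, y, z in mm, then the turn, a rotation vector about the tool's x, y, z in degrees, then the opening, from 0 (shut) to 1 (fully open). A call has exactly 8 rows; each row shifts and turns the commanded pose from where the row before left it, along the tool's axes as they then stand; what a row does not reach is not made up. A row lasts 1/8 s, in which the tool goes at most 62.5 mm and 10.7 degrees, less where a joint would pass 70% of its speed; a pose out of reach is approached as far as the arm can. A call with a gripper value outside its range is refused whole. The fingers move at their own pace and stop on an object; FORCE is the grip in N (left out, the last holds). Time passes only in rows, so rows that do not move let the fingers close, or fill a call up. It gives the time, the measured TCP pose, the force and the opening at its end, in the units of the state.
- get_state(): the state, without advancing time (a new reading comes with each control period).
- read_camera(name): name is "scene" or "top" or "wrist"; returns the picture (400x640x3 uint8, blue, green, red); there is no depth.
- calibration(name): a dict with "fx", "fy", "cx", "cy" (pixels), "extrinsics" (4x4, takes a point from world to camera coordinates). Camera axes: x right, y down, z forward; pixel columns grow to the right and rows downward; lengths in m; the calibration is good to about 2 mm. A picture is of the moment at which its call begins: read the wrist's pose just before it. calibration takes no time and is no camera call; for the wrist camera it gives the pose at the moment of the call.
- hand_in(): hands the job in, once; it reports no verdict.
The state is a dict: "clock": time; "joint_pos": joint angles; "qvel": joint speeds; "tau": joint torques, N m; "tcp_pos": TCP position; "orientation": TCP orientation; "wrist_force": force on the tool from outside, world axes, zero at the start; "ft_torque": the same for the moment, N m; "finger_gap": finger opening in m.
Only numpy, scipy, OpenCV 4.12 (cv2) and the standard library are available. Lean on these libraries where they do the work, as an engineer would, in place of code of your own. Each camera call takes 0.05 s, during which the arm holds its last target.

## Working session

There is one attempt and no reset: what is moved stays moved. The work goes in short steps, Python scripts to look and compute and a shell command to move; the robot and the scene stay as the last step left them, time stands still between calls to the robot, and variables do not carry over. Pictures are saved under pics/ and viewed, and the job is handed in when it is done.

```bash
mkdir -p pics; cat > h.py <<'E'
from workcell import *
import numpy as np, cv2, json
from scipy.spatial.transform import Rotation as R
def rot(q): return R.from_quat([q[1],q[2],q[3],q[0]]).as_matrix()
def cal(n):
    c=calibration(n); K=np.array([[c["fx"],0,c["cx"]],[0,c["fy"],c["cy"]],[0,0,1]]); return K,np.array(c["extrinsics"])
def proj(n,p,ce=None):
    K,E=ce or cal(n); q=K@(E[:3,:3]@np.array(p,float)+E[:3,3]); return q[:2]/q[2]
def ray(u,v,ce):
    K,E=ce; d=E[:3,:3].T@np.linalg.inv(K)@np.array([u,v,1.]); o=-E[:3,:3].T@E[:3,3]; return o,d/np.linalg.norm(d)
def atz(u,v,z,ce):
    o,d=ray(u,v,ce); return o+d*(z-o[2])/d[2]
def tri(a,b):
    A=[];B=[]
    M=np.zeros((3,3));r=np.zeros(3)
    for u,v,ce in (a,b):
        o,d=ray(u,v,ce);P=np.eye(3)-np.outer(d,d);M+=P;r+=P@o
    return np.linalg.solve(M,r)
def st():
    s=get_state(); print({k:np.round(v,4).tolist() for k,v in s.items() if k in("clock","tcp_pos","orientation","wrist_force","ft_torque","finger_gap","joint_pos")}); return s
E
python3 - <<'E'
from h import *
s=st()
print(rot(s["orientation"]).round(3))
for n in("scene","top","wrist"):
    K,Ex=cal(n); np.savez("cal_"+n+"0",K=K,E=Ex); print(n,K.round(1).tolist(),(-Ex[:3,:3].T@Ex[:3,3]).round(3),Ex[2,:3].round(2))
    cv2.imwrite(f"pics/{n}0.png",read_camera(n))
E
```

```text
{'clock': 0.0, 'joint_pos': [-1.3256, 0.314, 0.045, 1.3036, -0.0, 1.4312], 'tcp_pos': [0.2158, -0.5328, 0.4038], 'orientation': [-0.0009, 0.9816, 0.1912, -0.0], 'wrist_force': [0.372, 0.6007, -0.5792], 'ft_torque': [0.0265, 0.0364, 0.0203], 'finger_gap': 0.0854}
[[ 0.927  0.375 -0.   ]
 [ 0.375 -0.927  0.002]
 [ 0.    -0.002 -1.   ]]
scene [[451.8, 0.0, 320.8], [0.0, 451.8, 200.5], [0.0, 0.0, 1.0]] [0.994 0.636 0.645] [-0.42 -0.7  -0.58]
top [[471.5, 0.0, 311.0], [0.0, 471.5, 198.4], [0.0, 0.0, 1.0]] [ 0.397 -0.068  1.161] [ 0.19 -0.02 -0.98]
wrist [[305.0, 0.0, 313.1], [0.0, 305.0, 206.3], [0.0, 0.0, 1.0]] [ 0.285 -0.504  0.373] [-0.27 -0.11 -0.96]
```

View pics/scene0.png

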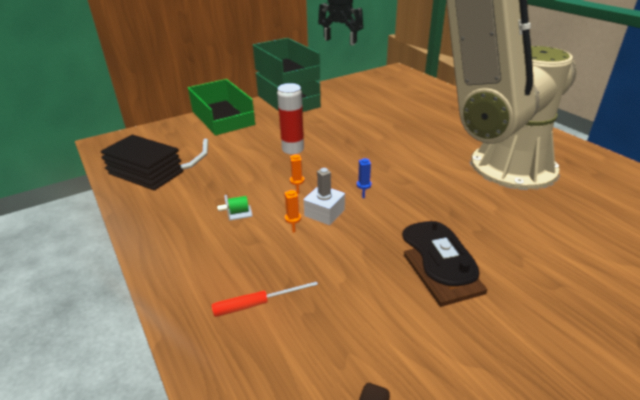

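View pics/top0.png

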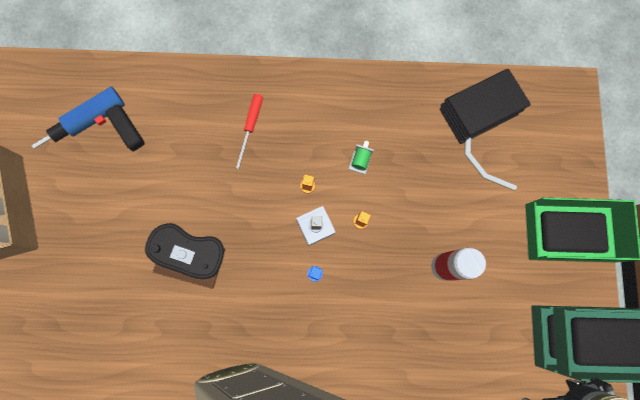

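View pics/wrist0.png

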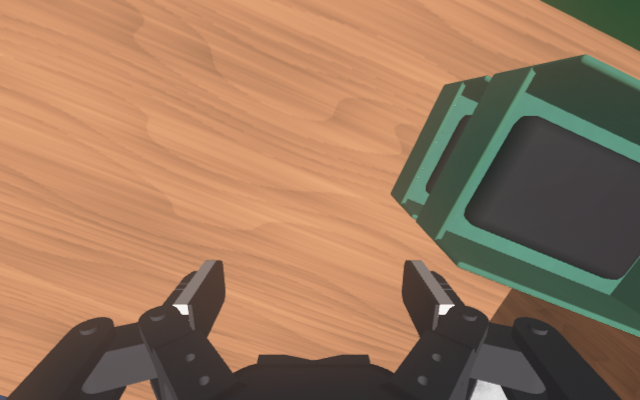

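The grey probe stands in the light block at top (316,226) and scene (324,190). The orange copies are at top (308,183) and (362,219), the blue one at (315,273). The cover is at top (185,252) and the can at (465,265). Next I'll enlarge the crops.

```bash
python3 - <<'E'
import cv2
t=cv2.imread("pics/top0.png");s=cv2.imread("pics/scene0.png")
z=lambda im,x,y,w,h,f:cv2.resize(im[y:y+h,x:x+w],None,fx=f,fy=f,interpolation=cv2.INTER_CUBIC)
cv2.imwrite("pics/t_h.png",z(t,280,170,100,75,8))
cv2.imwrite("pics/t_s.png",z(t,135,210,100,75,8))
cv2.imwrite("pics/s_h.png",z(s,290,150,80,75,8))
cv2.imwrite("pics/s_s.png",z(s,395,215,100,90,6))
E
```

```text
(no output)
```

View pics/t_h.png

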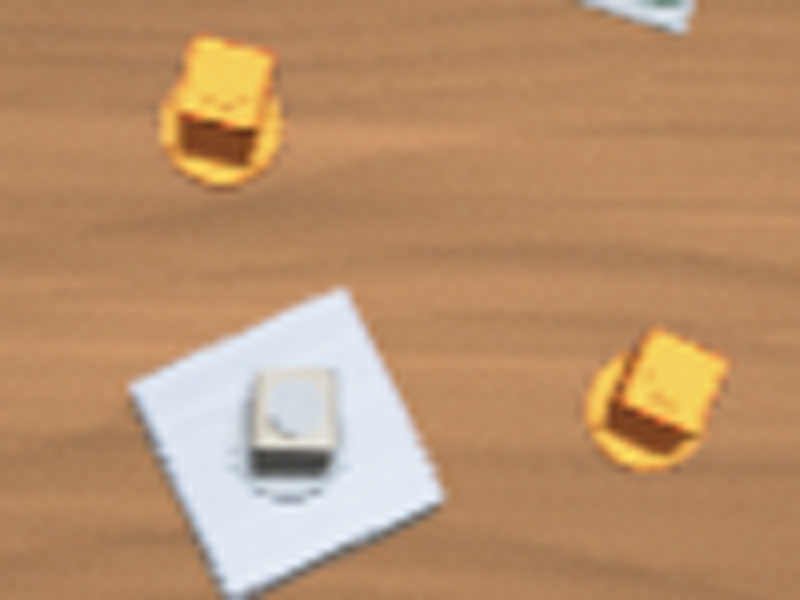

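View pics/t_s.png

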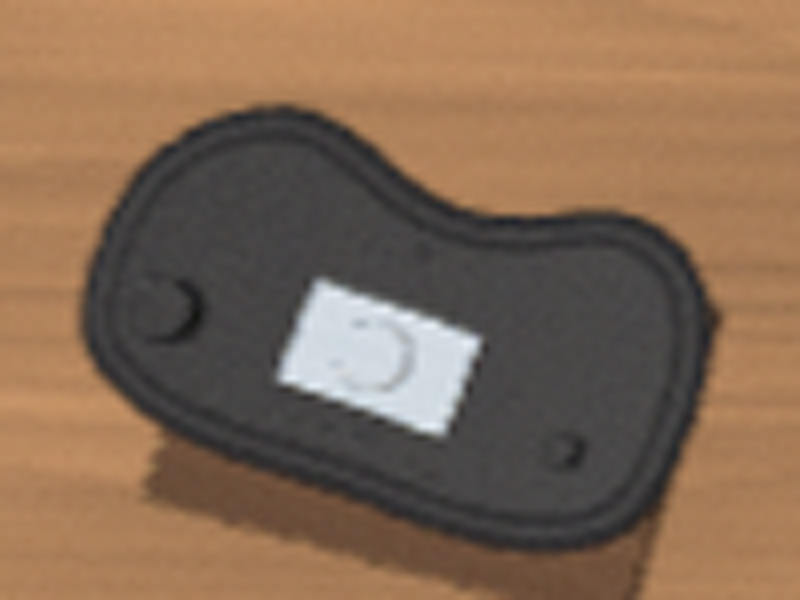

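View pics/s_h.png

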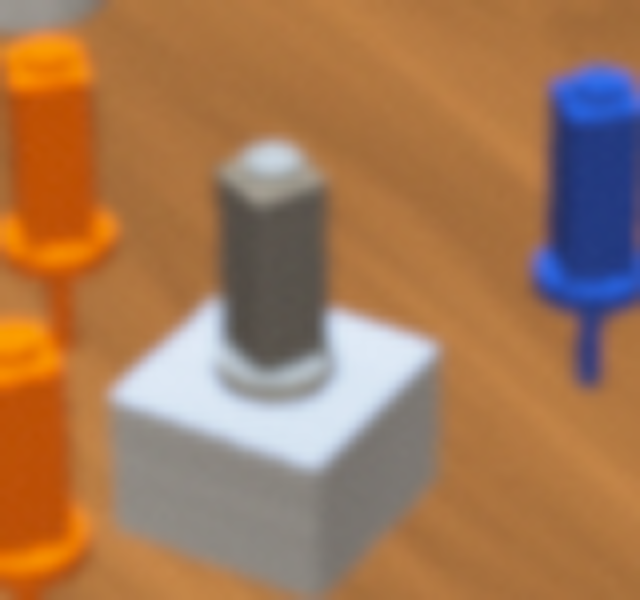

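View pics/s_s.png

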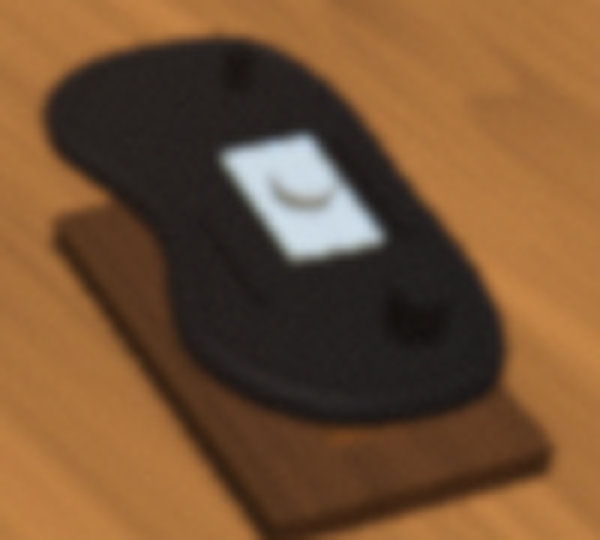

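```bash
cat > loc.py <<'E'
from h import *
from scipy.interpolate import CubicSpline
from scipy.optimize import least_squares
def ld(n): d=np.load(n); return d["K"],d["E"]
T=ld("cal_top0.npz");S=ld("cal_scene0.npz")
c=lambda p,x,y,f:((np.array(p)+.5)/f-.5+[x,y])
# holder top corners
ht=[c(p,280,170,8) for p in[(130,387),(345,288),(443,495),(234,602)]]
for p in ht: print("holder corner z48",atz(*p,.048,T).round(4))
hs=[c(p,290,150,8) for p in[(112,395),(215,298),(440,345),(320,468)]]
for p in hs: print("  scene",atz(*p,.048,S).round(4))
H=np.mean([atz(*p,.048,T) for p in ht],0);H2=np.mean([atz(*p,.048,S) for p in hs],0);print("holder",H,H2)
# probe top button: triangulate centre of white disc
bt=c((297,407),280,170,8);bs=c((272,155),290,150,8);print("probe top tri",tri((*bt,T),(*bs,S)).round(4))
# handle top edges in top view
ft=[c(p,280,170,8) for p in[(257,370),(338,370),(332,448),(250,448)]]
P=[atz(*p,.116,T) for p in ft];print("handle",np.round(P,4).tolist(),np.mean(P,0))
for i in range(4):
    d=P[(i+1)%4]-P[i];print("edge",np.linalg.norm(d[:2]).round(4),np.degrees(np.arctan2(d[1],d[0])).round(1))
# others
for n,p,z in[("or1",c((222,135),280,170,8),.04),("or2",c((645,415),280,170,8),.04),("blue",(315,275),.04),("can top",(467,264),.19)]: print(n,atz(*p,z,T).round(3))
# stand: triangulated bosses, clamp corners
tb=tri((*c((165,305),135,210,8),T),(*c((415,305),395,215,6),S));print("thick boss",tb.round(4))
tn=tri((*c((563,448),135,210,8),T),(*c((238,58),395,215,6),S));print("thin boss",tn.round(4))
for p,z in[((160,305),.09),((563,448),.09)]: print("boss top-cam",atz(*c(p,135,210,8),z,T).round(4))
cl=[atz(*c(p,135,210,8),.084,T) for p in[(318,280),(482,345),(447,437),(278,383)]];print("clamp",np.round(cl,4).tolist(),np.mean(cl,0))
cl=[atz(*c(p,395,215,6),.084,S) for p in[(220,153),(315,132),(385,240),(295,262)]];print("clampS",np.round(cl,4).tolist(),np.mean(cl,0))
# footboard
for p in[(58,232),(275,530),(550,450)]: print("foot S",atz(*c(p,395,215,6),.015,S).round(4))
print("foot T",atz(*c((145,495),135,210,8),.015,T).round(4))
E
python3 loc.py; python3 - <<'E'
import cv2
t=cv2.imread("pics/top0.png")
cv2.imwrite("pics/t_s2.png",cv2.resize(t[255:300,145:235],None,fx=8,fy=8,interpolation=cv2.INTER_CUBIC))
E
```

```text
holder corner z48 [ 0.5603 -0.0547  0.048 ]
holder corner z48 [ 0.5921 -0.1181  0.048 ]
holder corner z48 [ 0.5307 -0.1486  0.048 ]
holder corner z48 [ 0.4972 -0.0874  0.048 ]
  scene [ 0.5916 -0.1164  0.048 ]
  scene [ 0.5406 -0.1433  0.048 ]
  scene [ 0.4984 -0.0857  0.048 ]
  scene [ 0.5606 -0.0536  0.048 ]
holder [ 0.54508005 -0.10219559  0.048     ] [ 0.5477965  -0.09978094  0.048     ]
probe top tri [ 0.5452 -0.102   0.1205]
handle [[0.5562, -0.0909, 0.116], [0.5569, -0.1136, 0.116], [0.5348, -0.1124, 0.116], [0.5341, -0.0895, 0.116]] [ 0.54550078 -0.10160769  0.116     ]
edge 0.0227 -88.3
edge 0.0221 176.9
edge 0.0229 91.7
edge 0.0221 -3.6
or1 [ 0.64 -0.08  0.04]
or2 [ 0.558 -0.209  0.04 ]
blue [ 0.428 -0.104  0.04 ]
can top [ 0.454 -0.412  0.19 ]
thick boss [0.4778 0.2613 0.0813]
thin boss [0.4406 0.1463 0.0824]
boss top-cam [0.4772 0.26   0.09  ]
boss top-cam [0.4405 0.1446 0.09  ]
clamp [[0.4859, 0.218, 0.084], [0.4689, 0.1705, 0.084], [0.4429, 0.1785, 0.084], [0.4566, 0.2269, 0.084]] [0.46358282 0.1984913  0.084     ]
clampS [[0.4804, 0.1805, 0.084], [0.448, 0.1893, 0.084], [0.4668, 0.2379, 0.084], [0.4965, 0.2304, 0.084]] [0.47291515 0.20952208 0.084     ]
foot S [0.4925 0.1255 0.015 ]
foot S [0.5248 0.2643 0.015 ]
foot S [0.4301 0.2862 0.015 ]
foot T [0.4262 0.2825 0.015 ]
```

View pics/t_s2.png

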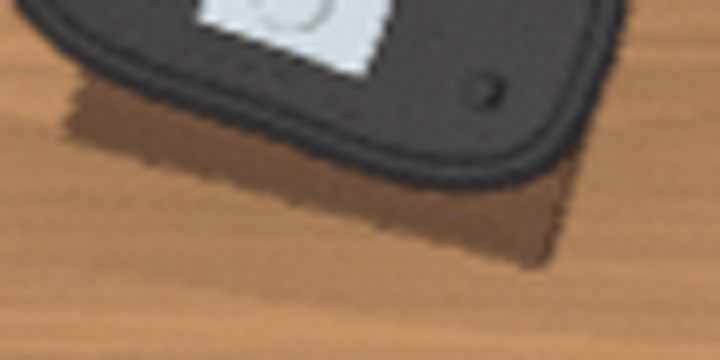

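```bash
cat > fit.py <<'E'
from h import *
from scipy.interpolate import CubicSpline
from scipy.optimize import least_squares
from scipy.spatial import cKDTree
def ld(n): d=np.load(n); return d["K"],d["E"]
T=ld("cal_top0.npz");S=ld("cal_scene0.npz")
c=lambda p,x,y,f:((np.array(p)+.5)/f-.5+[x,y])
far=[(-42,60),(-27,84),(-12,89),(0,90),(25,86),(46,69),(55,46),(49,21),(43,0),(47,-24),(57,-50),(48,-76),(25,-88),(0,-90),(-12,-89),(-27,-84),(-42,-60),(-45,0),(-42,60)]
far=np.array(far,float)/1000
ss=np.r_[0,np.cumsum(np.linalg.norm(np.diff(far,axis=0),axis=1))]
sp=CubicSpline(ss,far,bc_type="periodic")
def outline(n=800):
    s=np.linspace(0,ss[-1],n,endpoint=False);P=sp(s);t=sp(s,1);t/=np.linalg.norm(t,axis=1)[:,None]
    N=np.c_[-t[:,1],t[:,0]]   # check sign
    if (N*P).sum()<0:N=-N
    return s,P,t,N
def tf(p,P):
    cs,sn=np.cos(p[2]),np.sin(p[2]);return P@np.array([[cs,-sn],[sn,cs]]).T+p[:2]
if __name__=="__main__":
    # stand foot fit z=15mm
    obs=[(c((58,232),395,215,6),S,(50,-75)),(c((275,530),395,215,6),S,(50,75)),(c((550,450),395,215,6),S,(-50,75)),
         (c((65,135),145,255,8),T,(-50,75)),(c((548,268),145,255,8),T,(-50,-75))]
    def f(p):
        return np.concatenate([proj("",np.r_[tf(p,np.array(m)/1000.),.015],ce)-px for px,ce,m in obs])
    r=least_squares(f,[.46,.2,-.25]);print("stand",r.x.round(4),"res px",r.fun.round(1))
    np.save("stand.npy",r.x)
    # cover contour
    t=cv2.imread("pics/top0.png");g=t.max(2);m=(g<80).astype(np.uint8)
    sat=(t.max(2).astype(int)-t.min(2));m=((g<95)&(sat<30)).astype(np.uint8);mm=np.zeros_like(m);mm[215:285,140:230]=m[215:285,140:230]
    # include clamp fill
    cn,_=cv2.findContours(cv2.resize(mm*255,None,fx=1,fy=1),cv2.RETR_EXTERNAL,cv2.CHAIN_APPROX_NONE)
    k=max(cn,key=cv2.contourArea)[:,0].astype(float);print(len(k),cv2.contourArea(max(cn,key=cv2.contourArea)))
    s,P,tt,N=outline()
    K,E=T
    def img(p):
        W=tf(p,P-N*.006);Nw=tf([0,0,p[2]],N);tw=tf([0,0,p[2]],tt)
        C=np.c_[W,np.full(len(W),.068)];o=-E[:3,:3].T@E[:3,3];v=C-o
        d=np.cross(v,np.c_[tw,np.zeros(len(tw))]);d/=np.linalg.norm(d,axis=1)[:,None];d*=np.sign((d[:,:2]*Nw).sum(1))[:,None]
        q=(C+.006*d)@E[:3,:3].T+E[:3,3];q=q@K.T;return q[:,:2]/q[:,2:]
    # contour pixel centers lie ~0.5 px inside the edge
    def res(p): 
        Q=img(p);d,i=cKDTree(Q).query(k);ctr=Q.mean(0);sg=np.sign(np.linalg.norm(k-ctr,axis=1)-np.linalg.norm(Q[i]-ctr,axis=1));return d*sg+p[3]
    r=least_squares(res,[*np.load("stand.npy"),0.5],loss="soft_l1",f_scale=.7);print("cover",r.x.round(4),"rms",np.sqrt((res(r.x)**2).mean()))
    np.save("cover.npy",r.x[:3])
    sd=np.load("stand.npy");print("cover in stand",tf([0,0,-sd[2]],r.x[:2]-sd[:2]),r.x[2]-sd[2])
    for nm,b in(("thick",(-.012,.06)),("thin",(-.012,-.06))): print(nm,tf(r.x,np.array(b)))
    o=cv2.resize(t[205:295,130:240],None,fx=7,fy=7,interpolation=cv2.INTER_CUBIC)
    cv2.polylines(o,[np.int32(((img(r.x)-[130,205]+.5)*7-.5))],True,(0,255,0),1);cv2.imwrite("pics/fit.png",o)
E
python3 fit.py
```

```text
stand [ 0.4588  0.2017 -0.2232] res px [-1.9 -2.4  0.1 -0.3  1.2 -0.8 -1.5 -0.2 -1.2 -1. ]
193 2904.5
cover [ 0.4697  0.1999 -0.312   0.7066] rms 0.321009343712444
cover in stand [0.01105127 0.00064548] -0.08878282644892146
thick [0.47670574 0.26070493]
thin [0.4398711  0.14649806]
```

View pics/fit.png

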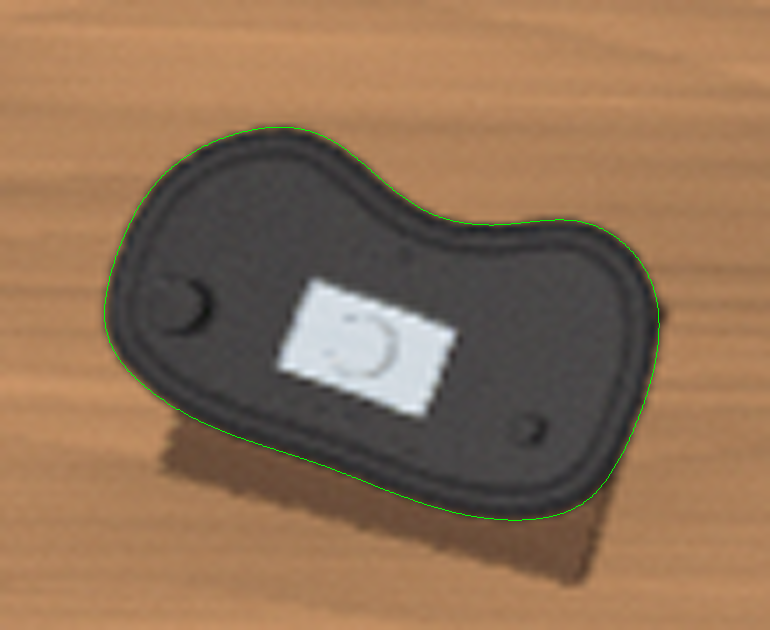

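```bash
cat > plan.py <<'E'
import sys
from h import *
# usage: plan.py x y z yawdeg n [dec]
def plan(tgt,yaw,n,dec=1,s=None):
    s=s or get_state(); p=np.array(s["tcp_pos"]);M=rot(s["orientation"])
    y=np.radians(yaw);G=np.array([[np.cos(y),np.sin(y),0],[np.sin(y),-np.cos(y),0],[0,0,-1.]])
    tgt=np.array(tgt);rows=[]
    for i in range(n):
        w=(tgt-p)/(n-i);rv=R.from_matrix(M.T@G).as_rotvec()/(n-i)
        sh=np.round(M.T@w*1000,dec);rd=np.round(np.degrees(rv),1)
        rows.append([*sh,*rd]);p=p+M@sh/1000;M=M@R.from_rotvec(np.radians(rd)).as_matrix()
    print(json.dumps([[float(v)+0.0 for v in r] for r in rows]));print("end",p.round(4),"yaw",np.degrees(np.arctan2(M[1,0],M[0,0])).round(2))
    print("rows step mm",np.linalg.norm(np.array(rows)[:,:3],axis=1).max())
if __name__=="__main__":
    a=[float(x) for x in sys.argv[1:]];plan(a[:3],a[3],int(a[4]),int(a[5]) if len(a)>5 else 0)
E
python3 plan.py 0.5453 -0.1018 0.37 90 9
```

```text
[[52.0, -31.0, 4.0, 0.0, 0.0, -7.6], [55.0, -23.0, 4.0, 0.0, 0.0, -7.5], [58.0, -16.0, 4.0, 0.0, 0.0, -7.6], [60.0, -8.0, 4.0, 0.0, 0.0, -7.5], [60.0, 0.0, 4.0, 0.0, 0.0, -7.6], [60.0, 7.0, 4.0, 0.0, 0.0, -7.5], [58.0, 15.0, 3.0, 0.0, 0.0, -7.6], [56.0, 23.0, 4.0, 0.0, 0.0, -7.5], [53.0, 30.0, 3.0, 0.0, -0.1, -7.6]]
end [ 0.5449 -0.1014  0.3705] yaw 90.04
rows step mm 60.975404877704584
```

```bash
python3 -m crank '[[52,-31,4,0,0,-7.6,1],[55,-23,4,0,0,-7.5,1],[58,-16,4,0,0,-7.6,1],[60,-8,4,0,0,-7.5,1],[60,0,4,0,0,-7.6,1],[60,7,4,0,0,-7.5,0.8],[58,15,3,0,0,-7.6,0.8],[56,23,4,0,0,-7.5,0.8]]'; python3 plan.py 0.5453 -0.1018 0.35 90 3
```

```text
clock: 1.15
tcp_pos: [0.5091, -0.1484, 0.3736]
orientation: [0.0, 0.751, 0.661, -0.0]
wrist_force: [0.1, -1.2, 0.4]
finger_gap: 0.0686
[[17.0, 10.0, 8.0, 0.0, 0.0, -2.4], [16.0, 11.0, 8.0, 0.0, 0.0, -2.5], [17.0, 11.0, 8.0, 0.0, 0.0, -2.4]]
end [ 0.5452 -0.1013  0.3496] yaw 89.99
rows step mm 21.77154105707724
```

```bash
python3 -m crank '[[17,10,8,0,0,-2.4,0.8],[16,11,8,0,0,-2.5,0.8],[17,11,8,0,0,-2.4,0.8],[0,0,0,0,0,0,0.8],[0,0,0,0,0,0,0.8],[0,0,0,0,0,0,0.8],[0,0,0,0,0,0,0.8],[0,0,0,0,0,0,0.8]]'; python3 - <<'E'
from h import *
st();K,E=cal("wrist");np.savez("cal_w1",K=K,E=E);cv2.imwrite("pics/w1.png",read_camera("wrist"))
for z in(.048,.12): print(proj("",[.5453,-.1018,z],(K,E)))
E
```

```text
clock: 2.15
tcp_pos: [0.5444, -0.1036, 0.3499]
orientation: [0.0, 0.709, 0.705, 0.0]
wrist_force: [-0.3, -0.1, -0.4]
finger_gap: 0.0682
{'clock': 2.15, 'joint_pos': [-0.3328, 0.2946, -0.1152, 1.1606, -0.0001, 1.243], 'tcp_pos': [0.5444, -0.1036, 0.3499], 'orientation': [0.0002, 0.7089, 0.7053, 0.0], 'wrist_force': [-0.2883, -0.1352, -0.4443], 'ft_torque': [0.0091, -0.0372, 0.0006], 'finger_gap': 0.0682}
[314.78072264 196.05567656]
[315.34651756 223.35752765]
```

View pics/w1.png

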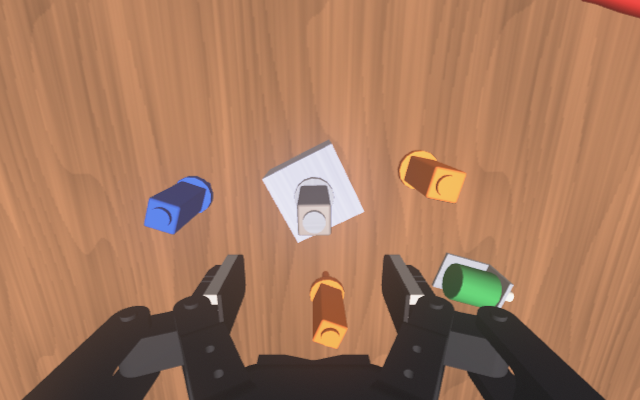

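```bash
python3 - <<'E'
import cv2
t=cv2.imread("pics/w1.png");cv2.imwrite("pics/w1c.png",cv2.resize(t[135:255,255:375],None,fx=5,fy=5,interpolation=cv2.INTER_CUBIC))
E
```

```text
(no output)
```

View pics/w1c.png

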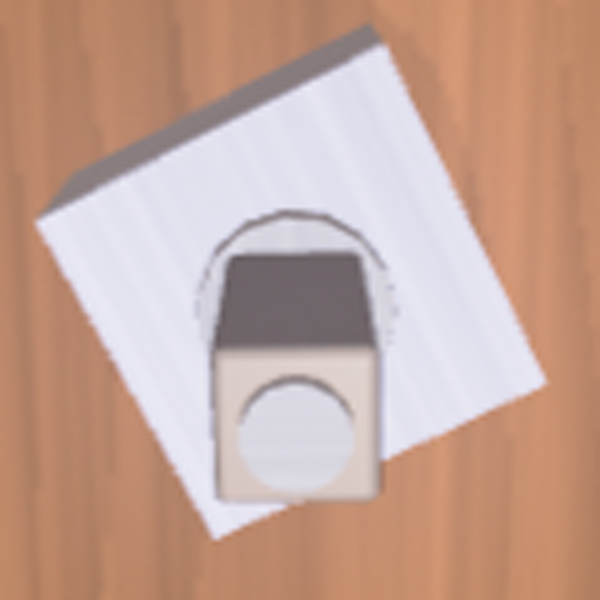

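```bash
python3 - <<'E'
from h import *
d=np.load("cal_w1.npz");W=(d["K"],d["E"]);d=np.load("cal_top0.npz");T=(d["K"],d["E"])
c=lambda p:((np.array(p)+.5)/5-.5+[255,135])
H=[atz(*c(p),.048,W) for p in[(38,220),(383,42),(548,382),(215,540)]];print(np.round(H,4).tolist(),np.mean(H,0))
P=[atz(*c(p),.116,W) for p in[(215,348),(381,348),(381,499),(216,499)]];print(np.round(P,4).tolist(),np.mean(P,0))
ct=(np.array((297,407))+.5)/8-.5+[280,170]
print("tri top disc",tri((*c((296,438)),W),(*ct,T)))
E
```

```text
[[0.4977, -0.0852, 0.048], [0.5598, -0.0538, 0.048], [0.5915, -0.1165, 0.048], [0.5285, -0.1484, 0.048]] [ 0.54439635 -0.10095539  0.048     ]
[[0.533, -0.089, 0.116], [0.5561, -0.0891, 0.116], [0.5564, -0.1118, 0.116], [0.5327, -0.1117, 0.116]] [ 0.5445571  -0.10040426  0.116     ]
tri top disc [ 0.54498268 -0.10196504  0.11818977]
```

```bash
python3 -m crank '[[2.6,0.3,35,0,0,0,0.8],[0,0,35,0,0,0,0.8],[0,0,25,0,0,0,0.8],[0,0,10,0,0,0,0.8],[0,0,0,0,0,0,0.8],[0,0,0,0,0,0,0.2],[0,0,0,0,0,0,0],[0,0,0,0,0,0,0]]' 100; python3 - <<'E'
from h import *
st();cv2.imwrite("pics/w2.png",read_camera("wrist"))
E
```

```text
clock: 3.2
tcp_pos: [0.5453, -0.1008, 0.2459]
orientation: [0.001, 0.709, 0.706, 0.0]
wrist_force: [-0.2, 0.3, 5.6]
finger_gap: 0.0231
{'clock': 3.2, 'joint_pos': [-0.3275, 0.3716, -0.2772, 0.9198, -0.0001, 1.2477], 'tcp_pos': [0.5453, -0.1008, 0.2459], 'orientation': [0.001, 0.7087, 0.7055, 0.0004], 'wrist_force': [-0.1565, 0.2543, 5.6372], 'ft_torque': [0.0822, 0.0929, -0.0197], 'finger_gap': 0.0231}
```

View pics/w2.png

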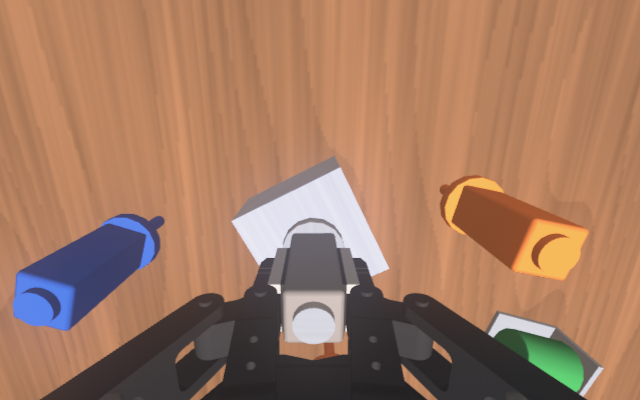

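```bash
cat > path.py <<'E'
from fit import *
s_,P_,t_,N_=outline(1600)
i0=np.argmin(np.linalg.norm(P_-[-.016,.0885],axis=1)); i1=np.argmin(np.linalg.norm(P_-[-.012,-.089],axis=1))
def cov(): return np.load("cover.npy")
def world(i,d,p=None):
    p=cov() if p is None else p
    return tf(p,P_[i]+N_[i]*d),tf([0,0,p[2]],N_[i]),tf([0,0,p[2]],t_[i])
def instand(w): sd=np.load("stand.npy");return tf([0,0,-sd[2]],w-sd[:2])
E
python3 - <<'E'
from path import *
print("len",s_[i1]-s_[i0])
for i in(i0,i1):
    for d in(.004,.024): w,n,t=world(i,d);print(w.round(4),"n",n.round(3),"t",t.round(3),"stand",instand(w).round(4))
E
```

```text
len 0.2832104416112404
[0.4821 0.2928] n [0.097 0.995] t [ 0.995 -0.097] stand [0.0026 0.094 ]
[0.484  0.3127] n [0.097 0.995] t [ 0.995 -0.097] stand [0.     0.1138]
[0.4292 0.1153] n [-0.446 -0.895] t [-0.895  0.446] stand [-0.0097 -0.0908]
[0.4203 0.0974] n [-0.446 -0.895] t [-0.895  0.446] stand [-0.0144 -0.1103]
```

```bash
python3 -m crank '[[0,0,15,0,0,0,0],[0,0,-30,0,0,0,0],[0,0,-45,0,0,0,0],[0,0,-50,0,0,0,0],[0,0,-40,0,0,0,0],[0,0,0,0,0,0,0],[0,0,0,0,0,0,0],[0,0,0,0,0,0,0]]' --help 2>&1 | head -5; echo; python3 -c "from workcell import *;print(get_state()['clock'])"
```

```text
invalid input: not JSON, or not a number

3.25
```

That call was refused and the clock hasn't moved. It's just as well, because its first row had the wrong sign for a lift. Sending the correct lift now, followed by travel.

```bash
python3 -m crank '[[0,0,-15,0,0,0,0],[0,0,-30,0,0,0,0],[0,0,-45,0,0,0,0],[0,0,-50,0,0,0,0],[40,0,-15,0,0,0,0],[55,0,0,0,0,0,0],[55,0,0,0,0,0,0],[50,0,0,0,0,0,0]]' 100; python3 - <<'E'
from h import *
st();cv2.imwrite("pics/s3.png",read_camera("scene"))
E
python3 plan.py 0.484 0.3127 0.37 90 5
```

```text
clock: 4.25
tcp_pos: [0.5452, 0.1011, 0.4002]
orientation: [-0.0, 0.709, 0.706, -0.0]
wrist_force: [0.9, 0.8, -2.7]
finger_gap: 0.0231
{'clock': 4.25, 'joint_pos': [0.0386, 0.2746, -0.0178, 1.2786, -0.0, 1.6137], 'tcp_pos': [0.5452, 0.1011, 0.4002], 'orientation': [-0.0001, 0.7086, 0.7056, -0.0001], 'wrist_force': [0.8663, 0.7858, -2.7421], 'ft_torque': [0.0119, -0.023, -0.0072], 'finger_gap': 0.0231}
[[41.0, -12.0, 6.0, 0.0, -0.1, 0.0], [41.0, -12.0, 6.0, 0.0, 0.0, 0.0], [42.0, -12.0, 6.0, 0.0, -0.1, 0.0], [41.0, -12.0, 6.0, 0.0, 0.0, 0.0], [42.0, -13.0, 7.0, 0.0, -0.1, 0.0]]
end [0.4835 0.313  0.3697] yaw 90.03
rows step mm 44.51965857910413
```

View pics/s3.png

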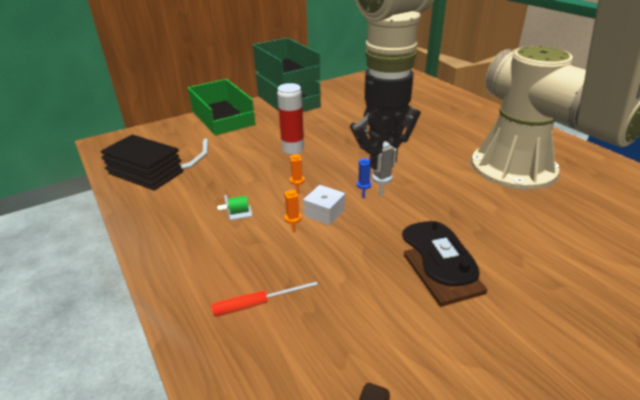

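```bash
python3 -m crank '[[41,-12,6,0,0,0,0],[42,-12,6,0,0,0,0],[42,-12,6,0,0,0,0],[42,-12,6,0,0,0,0],[42,-12,6,0,0,0,0],[3,-1,20,0,0,0,0],[0,0,35,0,0,0,0],[0,0,20,0,0,0,0]]'; python3 - <<'E'
from h import *
st();K,E=cal("wrist");np.savez("cal_w4",K=K,E=E);cv2.imwrite("pics/w4.png",read_camera("wrist"));cv2.imwrite("pics/s4.png",read_camera("scene"));st()
E
```

```text
clock: 5.3
tcp_pos: [0.4848, 0.3115, 0.2931]
orientation: [-0.0, 0.708, 0.706, -0.001]
wrist_force: [-0.7, 0.2, -2.0]
finger_gap: 0.0231
{'clock': 5.3, 'joint_pos': [0.4318, 0.3725, -0.1489, 1.0524, -0.0002, 2.0063], 'tcp_pos': [0.4848, 0.3115, 0.2931], 'orientation': [-0.0004, 0.7084, 0.7058, -0.0014], 'wrist_force': [-0.7209, 0.235, -1.9775], 'ft_torque': [-0.0341, -0.024, 0.0067], 'finger_gap': 0.0231}
{'clock': 5.4, 'joint_pos': [0.4313, 0.3735, -0.1497, 1.0535, -0.0001, 2.0063], 'tcp_pos': [0.4845, 0.311, 0.2922], 'orientation': [-0.001, 0.7086, 0.7056, -0.0028], 'wrist_force': [0.0677, -0.377, -3.0597], 'ft_torque': [-0.0164, 0.0263, 0.0193], 'finger_gap': 0.023}
```

View pics/w4.png

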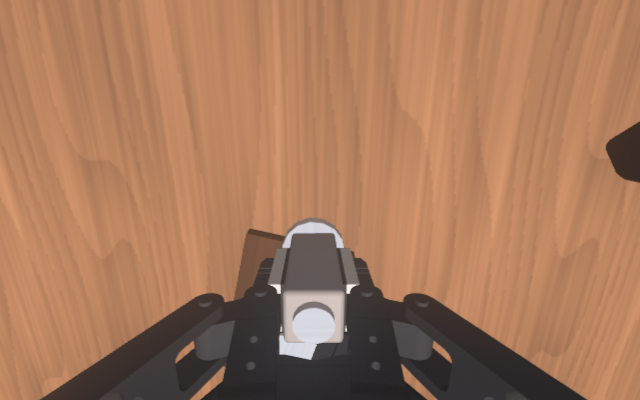

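View pics/s4.png

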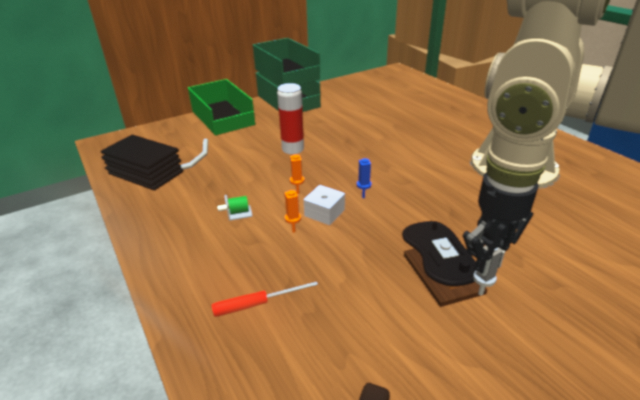

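```bash
python3 -m crank '[[-5,-0.5,3,0,0,0,0],[-5,-0.5,3,0,0,0,0],[-3,-0.3,0,0,0,0,0],[-1.3,-0.1,0,0,0,0,0],[-1.3,-0.1,0,0,0,0,0],[-1.3,-0.1,0,0,0,0,0],[-1.3,-0.1,0,0,0,0,0],[-1.3,-0.1,0,0,0,0,0]]'; python3 - <<'E'
from h import *
for i in range(3): st()
E
```

```text
clock: 6.4
tcp_pos: [0.4838, 0.2924, 0.2887]
orientation: [-0.0, 0.709, 0.706, 0.0]
wrist_force: [0.1, 1.1, -2.8]
finger_gap: 0.0228
{'clock': 6.4, 'joint_pos': [0.4014, 0.3544, -0.1872, 1.0287, 0.0007, 1.9763], 'tcp_pos': [0.4838, 0.2924, 0.2887], 'orientation': [-0.0002, 0.7086, 0.7056, 0.0004], 'wrist_force': [0.0843, 1.056, -2.8175], 'ft_torque': [0.5009, -0.0301, -0.0234], 'finger_gap': 0.0228}
{'clock': 6.4, 'joint_pos': [0.4014, 0.3544, -0.1872, 1.0287, 0.0007, 1.9763], 'tcp_pos': [0.4838, 0.2924, 0.2887], 'orientation': [-0.0002, 0.7086, 0.7056, 0.0004], 'wrist_force': [0.0843, 1.056, -2.8175], 'ft_torque': [0.5009, -0.0301, -0.0234], 'finger_gap': 0.0228}
{'clock': 6.4, 'joint_pos': [0.4014, 0.3544, -0.1872, 1.0287, 0.0007, 1.9763], 'tcp_pos': [0.4838, 0.2924, 0.2887], 'orientation': [-0.0002, 0.7086, 0.7056, 0.0004], 'wrist_force': [0.0843, 1.056, -2.8175], 'ft_torque': [0.5009, -0.0301, -0.0234], 'finger_gap': 0.0228}
```

```bash
python3 -m crank '[[-0.5,0,0,0,0,0,0],[-0.5,0,0,0,0,0,0],[0,0,0,0,0,0,0],[0,0,0,0,0,0,0],[0,0,0,0,0,0,0],[0,0,0,0,0,0,0],[0,0,0,0,0,0,0],[0,0,0,0,0,0,0]]'; cat > rd.py <<'E'
from h import *
def avg(n=5):
    A=[]
    for i in range(n):
        if i: read_camera("top")
        s=get_state();A.append(np.r_[s["tcp_pos"],s["wrist_force"],s["ft_torque"]])
    return np.array(A)
E
python3 - <<'E'
from rd import *
A=avg(6);print(A.round(4)[:, [0,1,2,3,4,6,7]]);print(A.mean(0).round(4));st()
E
```

```text
clock: 7.4
tcp_pos: [0.4838, 0.2912, 0.2887]
orientation: [0.0, 0.709, 0.706, 0.0]
wrist_force: [0.5, 3.8, -3.6]
finger_gap: 0.0228
[[ 0.4838  0.2912  0.2887  0.4809  3.7779  1.0051 -0.0507]
 [ 0.4838  0.2912  0.2887  1.5473  3.4985  1.0306 -0.0483]
 [ 0.4838  0.2912  0.2887  0.8756  4.4883  1.0441 -0.0281]
 [ 0.4838  0.2912  0.2887  0.7805  4.1518  1.1163 -0.0186]
 [ 0.4838  0.2912  0.2887  0.8683  4.2006  1.1374 -0.0467]
 [ 0.4838  0.2912  0.2887  0.2531  3.1619  1.0802 -0.0531]]
[ 0.4838  0.2912  0.2887  0.801   3.8798 -2.9456  1.0689 -0.0409 -0.0112]
{'clock': 7.65, 'joint_pos': [0.3996, 0.3535, -0.1886, 1.0285, -0.0, 1.9748], 'tcp_pos': [0.4838, 0.2912, 0.2887], 'orientation': [0.0, 0.7087, 0.7055, 0.0001], 'wrist_force': [0.2531, 3.1619, -2.4893], 'ft_torque': [1.0802, -0.0531, -0.0689], 'finger_gap': 0.0227}
```

```bash
cat > tr.py <<'E'
import sys,os
from path import *
from rd import avg
L=.27
ds=float(sys.argv[1]);pen=float(sys.argv[2]) if len(sys.argv)>2 else 2.0;nav=int(sys.argv[3]) if len(sys.argv)>3 else 2
nr=8
A=avg(nav);m=A.mean(0);p=A[-1,:3]
Ft=np.array([-m[7],m[6]])/L;Ff=m[3:5];F=.8*Ft+.2*Ff
D=np.load("touch.npy") if os.path.exists("touch.npy") else np.zeros((0,4))
D=np.vstack([D,[*p[:2],*F]]);np.save("touch.npy",D)
b=np.load("cover_vis.npy")
def near(q,w):
    P=tf(q,P_);return np.argmin(np.linalg.norm(P-w,axis=1))
def gap(q,r):
    i=near(q,r[:2]);w,n,t=world(i,0,q);Fn=r[2:]@n
    return (r[:2]-w)@n-(.004-Fn/2000)   # should be 0
N=len(D);wt=np.array([1/(1+(N-1-k)/6.) for k in range(N)])
f=lambda q:np.r_[(q-b)/[.0015,.0015,.01],[gap(q,r)/.0003*wt[k] for k,r in enumerate(D)]]
q=least_squares(f,b).x;np.save("cover.npy",q)
i=near(q,p[:2]);w,n,t=world(i,0,q)
print("clk",get_state()["clock"],"pose corr mm",((q-b)[:2]*1000).round(2),"rad",(q-b)[2].round(4),"lastgap mm",(gap(q,D[-1])*1000).round(2))
print("Ft",Ft.round(2),"Ff",Ff.round(2),"Fn",(F@n).round(2),"Ftan",(F@t).round(2),"s",(s_[i]-s_[i0]).round(4),"stand",instand(w+n*.004).round(4),"tipz",(p[2]-.234).round(4))
M=rot(get_state()["orientation"]);s0=s_[i];cur=p.copy();rows=[]
for k in range(nr):
    j=np.argmin(abs(s_-(s0+ds/1000*(k+1))))
    pk=((.004-(p[:2]-w)@n)*1000);tgtpen=pk+(pen-pk)*min(1,(k+1)/3)
    W,nn,tt=world(j,.004-tgtpen/1000,q)
    if j>i1+60: W=cur[:2]
    sh=np.round(M.T@(np.r_[W,.2875]-cur)*1000*[1,1,min(1,.3)],1);cur=cur+M@sh/1000;rows.append([*(sh+0.0).tolist(),0,0,0,0])
print(json.dumps(rows),"end s",(s_[j]-s_[i0]).round(4),"left",((s_[i1]-s_[j])*1000).round(1))
E
cp cover.npy cover_vis.npy; python3 tr.py 1 2 2
```

```text
clk 7.7 pose corr mm [0.06 0.46] rad 0.0 lastgap mm 0.02
Ft [0.26 3.98] Ff [0.31 3.17] Fn 3.82 Ftan -0.22 s 0.0018 stand [0.0045 0.0946] tipz 0.0547
[[-0.2, 1.0, 0.4, 0, 0, 0, 0], [-0.2, 1.2, 0.2, 0, 0, 0, 0], [-0.2, 1.0, 0.2, 0, 0, 0, 0], [-0.1, 0.9, 0.1, 0, 0, 0, 0], [-0.2, 0.9, 0.1, 0, 0, 0, 0], [-0.2, 1.3, 0.1, 0, 0, 0, 0], [-0.2, 0.9, 0.0, 0, 0, 0, 0], [-0.2, 0.9, 0.0, 0, 0, 0, 0]] end s 0.0098 left 273.5
```

```bash
python3 -m crank '[[-0.2,1,0.2,0,0,0,0],[-0.2,1.2,0.2,0,0,0,0],[-0.2,1,0.2,0,0,0,0],[-0.1,0.9,0.1,0,0,0,0],[-0.2,0.9,0.1,0,0,0,0],[-0.2,1.3,0.1,0,0,0,0],[-0.2,0.9,0,0,0,0,0],[-0.2,0.9,0,0,0,0,0]]'; python3 tr.py 1.5
```

```text
clock: 8.7
tcp_pos: [0.4919, 0.2896, 0.2875]
orientation: [-0.0, 0.709, 0.706, -0.0]
wrist_force: [-1.9, 3.3, -4.0]
finger_gap: 0.0231
clk 8.75 pose corr mm [-0.02  0.43] rad 0.0001 lastgap mm -0.03
Ft [-1.02  4.3 ] Ff [-1.45  3.55] Fn 3.78 Ftan -2.03 s 0.0101 stand [0.0131 0.0949] tipz 0.0536
[[-0.4, 1.6, 0.0, 0, 0, 0, 0], [-0.4, 1.5, 0.0, 0, 0, 0, 0], [-0.5, 1.5, 0.0, 0, 0, 0, 0], [-0.4, 1.5, 0.0, 0, 0, 0, 0], [-0.5, 1.5, 0.0, 0, 0, 0, 0], [-0.5, 1.5, 0.0, 0, 0, 0, 0], [-0.4, 1.2, 0.0, 0, 0, 0, 0], [-0.5, 1.4, 0.0, 0, 0, 0, 0]] end s 0.0219 left 261.3
```

```bash
python3 -m crank '[[-0.4,1.6,0,0,0,0,0],[-0.4,1.5,0,0,0,0,0],[-0.5,1.5,0,0,0,0,0],[-0.4,1.5,0,0,0,0,0],[-0.5,1.5,0,0,0,0,0],[-0.5,1.5,0,0,0,0,0],[-0.4,1.2,0,0,0,0,0],[-0.5,1.4,0,0,0,0,0]]'; python3 tr.py 1.5
```

```text
clock: 9.75
tcp_pos: [0.5036, 0.2859, 0.2878]
orientation: [-0.0, 0.709, 0.706, -0.0]
wrist_force: [-0.4, 3.8, -2.4]
finger_gap: 0.0231
clk 9.8 pose corr mm [-0.47  0.42] rad 0.0001 lastgap mm -0.12
Ft [-0.86  4.04] Ff [-0.13  3.91] Fn 3.49 Ftan -2.1 s 0.0223 stand [0.0254 0.0939] tipz 0.0538
[[-0.6, 1.3, 0.1, 0, 0, 0, 0], [-0.6, 1.5, 0.1, 0, 0, 0, 0], [-0.7, 1.4, 0.0, 0, 0, 0, 0], [-0.7, 1.5, 0.0, 0, 0, 0, 0], [-0.7, 1.4, 0.0, 0, 0, 0, 0], [-0.7, 1.4, 0.0, 0, 0, 0, 0], [-0.6, 1.1, 0.0, 0, 0, 0, 0], [-0.8, 1.4, 0.0, 0, 0, 0, 0]] end s 0.0341 left 249.1
```

```bash
python3 -m crank '[[-0.6,1.3,0,0,0,0,0],[-0.6,1.5,0,0,0,0,0],[-0.7,1.4,0,0,0,0,0],[-0.7,1.5,0,0,0,0,0],[-0.7,1.4,0,0,0,0,0],[-0.7,1.4,0,0,0,0,0],[-0.6,1.1,0,0,0,0,0],[-0.8,1.4,0,0,0,0,0]]'; python3 tr.py 1.5
```

```text
clock: 10.8
tcp_pos: [0.5147, 0.2804, 0.2878]
orientation: [0.0, 0.709, 0.706, 0.0]
wrist_force: [-0.0, 4.4, -2.5]
finger_gap: 0.0229
clk 10.85 pose corr mm [-0.76  0.46] rad 0.0005 lastgap mm -0.07
Ft [-0.01  4.09] Ff [0.3 4.3] Fn 3.53 Ftan -2.15 s 0.0344 stand [0.0378 0.0908] tipz 0.0538
[[-0.9, 1.3, 0.1, 0, 0, 0, 0], [-0.9, 1.2, 0.1, 0, 0, 0, 0], [-1.0, 1.3, 0.0, 0, 0, 0, 0], [-1.0, 1.2, 0.0, 0, 0, 0, 0], [-1.0, 1.3, 0.0, 0, 0, 0, 0], [-1.1, 1.1, 0.0, 0, 0, 0, 0], [-0.9, 1.0, 0.0, 0, 0, 0, 0], [-1.1, 1.1, 0.0, 0, 0, 0, 0]] end s 0.0463 left 236.9
```

```bash
python3 -m crank '[[-0.9,1.3,0,0,0,0,0],[-0.9,1.2,0,0,0,0,0],[-1,1.3,0,0,0,0,0],[-1,1.2,0,0,0,0,0],[-1,1.3,0,0,0,0,0],[-1.1,1.1,0,0,0,0,0],[-0.9,1,0,0,0,0,0],[-1.1,1.1,0,0,0,0,0]]'; python3 tr.py 1.5
```

```text
clock: 11.85
tcp_pos: [0.5243, 0.2724, 0.2878]
orientation: [0.0, 0.709, 0.706, 0.0]
wrist_force: [1.5, 4.8, -3.2]
finger_gap: 0.0229
clk 11.9 pose corr mm [-0.75  0.45] rad 0.0007 lastgap mm -0.02
Ft [1.46 3.99] Ff [1.9  4.34] Fn 3.89 Ftan -1.94 s 0.0466 stand [0.0496 0.0849] tipz 0.0539
[[-1.3, 1.1, 0.1, 0, 0, 0, 0], [-1.2, 1.1, 0.1, 0, 0, 0, 0], [-1.3, 0.9, 0.1, 0, 0, 0, 0], [-1.3, 1.0, 0.0, 0, 0, 0, 0], [-1.3, 0.9, 0.0, 0, 0, 0, 0], [-1.3, 0.9, 0.0, 0, 0, 0, 0], [-1.1, 0.6, 0.0, 0, 0, 0, 0], [-1.4, 0.8, 0.0, 0, 0, 0, 0]] end s 0.0585 left 224.7
```

```bash
python3 -m crank '[[-1.3,1.1,0,0,0,0,0],[-1.2,1.1,0,0,0,0,0],[-1.3,0.9,0,0,0,0,0],[-1.3,1,0,0,0,0,0],[-1.3,0.9,0,0,0,0,0],[-1.3,0.9,0,0,0,0,0],[-1.1,0.6,0,0,0,0,0],[-1.4,0.8,0,0,0,0,0]]'; python3 tr.py 1.5
```

```text
clock: 12.9
tcp_pos: [0.5315, 0.2623, 0.2878]
orientation: [0.0, 0.709, 0.706, 0.0]
wrist_force: [3.1, 4.3, -2.3]
finger_gap: 0.0226
clk 12.95 pose corr mm [-0.74  0.44] rad 0.0008 lastgap mm -0.01
Ft [2.63 3.37] Ff [3.27 3.78] Fn 4.08 Ftan -1.71 s 0.0585 stand [0.0592 0.0763] tipz 0.0538
[[-1.4, 0.8, 0.1, 0, 0, 0, 0], [-1.5, 0.7, 0.1, 0, 0, 0, 0], [-1.4, 0.7, 0.0, 0, 0, 0, 0], [-1.5, 0.7, 0.0, 0, 0, 0, 0], [-1.5, 0.6, 0.0, 0, 0, 0, 0], [-1.6, 0.5, 0.0, 0, 0, 0, 0], [-1.2, 0.4, 0.0, 0, 0, 0, 0], [-1.6, 0.5, 0.0, 0, 0, 0, 0]] end s 0.0704 left 212.8
```

```bash
python3 -m crank '[[-1.4,0.8,0,0,0,0,0],[-1.5,0.7,0,0,0,0,0],[-1.4,0.7,0,0,0,0,0],[-1.5,0.7,0,0,0,0,0],[-1.5,0.6,0,0,0,0,0],[-1.6,0.5,0,0,0,0,0],[-1.2,0.4,0,0,0,0,0],[-1.6,0.5,0,0,0,0,0]]'; python3 tr.py 1.5
```

```text
clock: 13.95
tcp_pos: [0.5362, 0.2506, 0.2878]
orientation: [0.0, 0.709, 0.706, 0.0]
wrist_force: [3.3, 5.4, -3.3]
finger_gap: 0.0231
clk 14.0 pose corr mm [-0.77  0.45] rad 0.001 lastgap mm -0.03
Ft [3.14 3.58] Ff [3.4  4.57] Fn 4.12 Ftan -2.73 s 0.0704 stand [0.0667 0.0656] tipz 0.0538
[[-1.6, 0.5, 0.1, 0, 0, 0, 0], [-1.6, 0.4, 0.1, 0, 0, 0, 0], [-1.6, 0.4, 0.0, 0, 0, 0, 0], [-1.6, 0.3, 0.0, 0, 0, 0, 0], [-1.6, 0.2, 0.0, 0, 0, 0, 0], [-1.6, 0.2, 0.0, 0, 0, 0, 0], [-1.3, 0.1, 0.0, 0, 0, 0, 0], [-1.6, 0.1, 0.0, 0, 0, 0, 0]] end s 0.0823 left 200.9
```

```bash
python3 -m crank '[[-1.6,0.5,0,0,0,0,0],[-1.6,0.4,0,0,0,0,0],[-1.6,0.4,0,0,0,0,0],[-1.6,0.3,0,0,0,0,0],[-1.6,0.2,0,0,0,0,0],[-1.6,0.2,0,0,0,0,0],[-1.3,0.1,0,0,0,0,0],[-1.6,0.1,0,0,0,0,0]]'; python3 tr.py 1.5
```

```text
clock: 15.0
tcp_pos: [0.5383, 0.238, 0.2878]
orientation: [0.0, 0.709, 0.706, 0.0]
wrist_force: [3.8, 2.0, -3.6]
finger_gap: 0.023
clk 15.05 pose corr mm [-0.82  0.49] rad 0.0013 lastgap mm -0.06
Ft [3.98 2.43] Ff [4.15 2.19] Fn 4.09 Ftan -2.24 s 0.0823 stand [0.0716 0.0535] tipz 0.0538
[[-1.5, 0.1, 0.1, 0, 0, 0, 0], [-1.6, 0.0, 0.1, 0, 0, 0, 0], [-1.6, -0.1, 0.0, 0, 0, 0, 0], [-1.6, -0.1, 0.0, 0, 0, 0, 0], [-1.6, -0.3, 0.0, 0, 0, 0, 0], [-1.5, -0.3, 0.0, 0, 0, 0, 0], [-1.3, -0.3, 0.0, 0, 0, 0, 0], [-1.5, -0.4, 0.0, 0, 0, 0, 0]] end s 0.0942 left 189.0
```

```bash
python3 -m crank '[[-1.5,0.1,0,0,0,0,0],[-1.6,0,0,0,0,0,0],[-1.6,-0.1,0,0,0,0,0],[-1.6,-0.1,0,0,0,0,0],[-1.6,-0.3,0,0,0,0,0],[-1.5,-0.3,0,0,0,0,0],[-1.3,-0.3,0,0,0,0,0],[-1.5,-0.4,0,0,0,0,0]]'; python3 tr.py 1.5
```

```text
clock: 16.05
tcp_pos: [0.5367, 0.2257, 0.2878]
orientation: [0.0, 0.709, 0.705, -0.0]
wrist_force: [3.6, 1.5, -2.4]
finger_gap: 0.0229
clk 16.1 pose corr mm [-0.91  0.62] rad 0.0032 lastgap mm -0.18
Ft [4.03 1.03] Ff [4.19 1.51] Fn 3.51 Ftan -2.33 s 0.0945 stand [0.0726 0.0403] tipz 0.0537
[[-1.5, -0.6, 0.1, 0, 0, 0, 0], [-1.5, -0.6, 0.0, 0, 0, 0, 0], [-1.4, -0.6, 0.0, 0, 0, 0, 0], [-1.4, -0.7, 0.0, 0, 0, 0, 0], [-1.4, -0.8, 0.0, 0, 0, 0, 0], [-1.4, -0.8, 0.0, 0, 0, 0, 0], [-1.1, -0.6, 0.0, 0, 0, 0, 0], [-1.3, -0.9, 0.0, 0, 0, 0, 0]] end s 0.1064 left 176.8
```

```bash
python3 -m crank '[[-1.5,-0.7,0,0,0,0,0],[-1.5,-0.6,0,0,0,0,0],[-1.4,-0.6,0,0,0,0,0],[-1.4,-0.7,0,0,0,0,0],[-1.4,-0.8,0,0,0,0,0],[-1.4,-0.8,0,0,0,0,0],[-1.1,-0.6,0,0,0,0,0],[-1.3,-0.9,0,0,0,0,0]]'; python3 tr.py 1.5
```

```text
clock: 17.1
tcp_pos: [0.531, 0.2147, 0.2877]
orientation: [0.0, 0.709, 0.706, -0.0]
wrist_force: [4.4, -0.3, -1.7]
finger_gap: 0.023
clk 17.15 pose corr mm [-0.97  0.74] rad 0.0042 lastgap mm -0.19
Ft [ 4.04 -0.7 ] Ff [ 4.19 -1.01] Fn 3.8 Ftan -1.63 s 0.1067 stand [0.0693 0.0277] tipz 0.0537
[[-1.4, -0.9, 0.1, 0, 0, 0, 0], [-1.3, -0.9, 0.0, 0, 0, 0, 0], [-1.3, -0.9, 0.0, 0, 0, 0, 0], [-1.3, -1.0, 0.0, 0, 0, 0, 0], [-1.3, -0.9, 0.0, 0, 0, 0, 0], [-1.2, -1.0, 0.0, 0, 0, 0, 0], [-1.0, -0.8, 0.0, 0, 0, 0, 0], [-1.2, -1.0, 0.0, 0, 0, 0, 0]] end s 0.1186 left 164.6
```

```bash
python3 -m crank '[[-1.4,-0.9,0,0,0,0,0],[-1.3,-0.9,0,0,0,0,0],[-1.3,-0.9,0,0,0,0,0],[-1.3,-1,0,0,0,0,0],[-1.3,-0.9,0,0,0,0,0],[-1.2,-1,0,0,0,0,0],[-1,-0.8,0,0,0,0,0],[-1.2,-1,0,0,0,0,0]]'; python3 tr.py 1.5
```

```text
clock: 18.15
tcp_pos: [0.5236, 0.2049, 0.2878]
orientation: [0.0, 0.709, 0.706, 0.0]
wrist_force: [4.5, -0.3, -3.1]
finger_gap: 0.0235
clk 18.2 pose corr mm [-1.05  0.81] rad 0.0034 lastgap mm -0.14
Ft [ 4.13 -0.89] Ff [4.29 0.03] Fn 3.69 Ftan -2.05 s 0.1186 stand [0.0641 0.0163] tipz 0.0538
[[-1.3, -1.1, 0.1, 0, 0, 0, 0], [-1.2, -0.9, 0.1, 0, 0, 0, 0], [-1.3, -1.0, 0.0, 0, 0, 0, 0], [-1.2, -0.9, 0.0, 0, 0, 0, 0], [-1.2, -0.9, 0.0, 0, 0, 0, 0], [-1.2, -0.9, 0.0, 0, 0, 0, 0], [-1.0, -0.7, 0.0, 0, 0, 0, 0], [-1.2, -0.9, 0.0, 0, 0, 0, 0]] end s 0.1305 left 152.7
```

```bash
python3 -m crank '[[-1.3,-1.1,0,0,0,0,0],[-1.2,-0.9,0,0,0,0,0],[-1.3,-1,0,0,0,0,0],[-1.2,-0.9,0,0,0,0,0],[-1.2,-0.9,0,0,0,0,0],[-1.2,-0.9,0,0,0,0,0],[-1,-0.7,0,0,0,0,0],[-1.2,-0.9,0,0,0,0,0]]'; python3 tr.py 1.5
```

```text
clock: 19.2
tcp_pos: [0.5163, 0.1954, 0.2878]
orientation: [0.0, 0.709, 0.706, 0.0]
wrist_force: [5.0, 0.6, -3.0]
finger_gap: 0.023
clk 19.25 pose corr mm [-1.09  0.83] rad 0.0025 lastgap mm -0.04
Ft [ 4.63 -0.22] Ff [ 4.42 -0.3 ] Fn 3.93 Ftan -2.39 s 0.1305 stand [0.0592 0.0055] tipz 0.0538
[[-1.3, -0.9, 0.1, 0, 0, 0, 0], [-1.3, -0.8, 0.1, 0, 0, 0, 0], [-1.2, -0.7, 0.0, 0, 0, 0, 0], [-1.3, -0.7, 0.0, 0, 0, 0, 0], [-1.3, -0.7, 0.0, 0, 0, 0, 0], [-1.3, -0.6, 0.0, 0, 0, 0, 0], [-1.0, -0.4, 0.0, 0, 0, 0, 0], [-1.4, -0.6, 0.0, 0, 0, 0, 0]] end s 0.1424 left 140.8
```

```bash
python3 -m crank '[[-1.3,-0.9,0,0,0,0,0],[-1.3,-0.8,0,0,0,0,0],[-1.2,-0.7,0,0,0,0,0],[-1.3,-0.7,0,0,0,0,0],[-1.3,-0.7,0,0,0,0,0],[-1.3,-0.6,0,0,0,0,0],[-1,-0.4,0,0,0,0,0],[-1.4,-0.6,0,0,0,0,0]]'; python3 tr.py 1.5
```

```text
clock: 20.25
tcp_pos: [0.511, 0.1855, 0.2879]
orientation: [-0.0, 0.709, 0.706, 0.001]
wrist_force: [5.7, 1.1, -2.8]
finger_gap: 0.0226
clk 20.3 pose corr mm [-0.9   0.75] rad 0.0064 lastgap mm 0.13
Ft [5.04 0.85] Ff [5.61 0.51] Fn 4.56 Ftan -2.53 s 0.1424 stand [ 0.0565 -0.0047] tipz 0.0539
[[-1.4, -0.4, 0.1, 0, 0, 0, 0], [-1.4, -0.4, 0.1, 0, 0, 0, 0], [-1.4, -0.3, 0.1, 0, 0, 0, 0], [-1.4, -0.4, 0.0, 0, 0, 0, 0], [-1.5, -0.3, 0.0, 0, 0, 0, 0], [-1.4, -0.2, 0.0, 0, 0, 0, 0], [-1.2, -0.2, 0.0, 0, 0, 0, 0], [-1.5, -0.1, 0.0, 0, 0, 0, 0]] end s 0.1543 left 129.0
```

```bash
python3 -m crank '[[-1.4,-0.4,0,0,0,0,0],[-1.4,-0.4,0,0,0,0,0],[-1.4,-0.3,0,0,0,0,0],[-1.4,-0.4,0,0,0,0,0],[-1.5,-0.3,0,0,0,0,0],[-1.4,-0.2,0,0,0,0,0],[-1.2,-0.2,0,0,0,0,0],[-1.5,-0.1,0,0,0,0,0]]'; python3 tr.py 1.5
```

```text
clock: 21.3
tcp_pos: [0.5085, 0.1746, 0.2879]
orientation: [-0.0, 0.708, 0.706, 0.001]
wrist_force: [4.2, 2.2, -3.0]
finger_gap: 0.023
clk 21.35 pose corr mm [-0.86  0.74] rad 0.0071 lastgap mm 0.05
Ft [4.59 1.8 ] Ff [4.41 2.08] Fn 4.33 Ftan -2.33 s 0.154 stand [ 0.0566 -0.0153] tipz 0.0539
[[-1.4, -0.1, 0.1, 0, 0, 0, 0], [-1.5, 0.0, 0.1, 0, 0, 0, 0], [-1.5, 0.0, 0.0, 0, 0, 0, 0], [-1.5, -0.1, 0.0, 0, 0, 0, 0], [-1.5, 0.1, 0.0, 0, 0, 0, 0], [-1.5, 0.0, 0.0, 0, 0, 0, 0], [-1.2, 0.1, 0.0, 0, 0, 0, 0], [-1.5, 0.1, 0.0, 0, 0, 0, 0]] end s 0.1658 left 117.4
```

```bash
python3 -m crank '[[-1.4,-0.1,0,0,0,0,0],[-1.5,0,0,0,0,0,0],[-1.5,0,0,0,0,0,0],[-1.5,-0.1,0,0,0,0,0],[-1.5,0.1,0,0,0,0,0],[-1.5,0,0,0,0,0,0],[-1.2,0.1,0,0,0,0,0],[-1.5,0.1,0,0,0,0,0]]'; python3 tr.py 1.5
```

```text
clock: 22.35
tcp_pos: [0.5083, 0.1632, 0.2878]
orientation: [-0.001, 0.708, 0.706, 0.001]
wrist_force: [4.8, 4.3, -3.7]
finger_gap: 0.0227
clk 22.4 pose corr mm [-0.83  0.75] rad 0.0074 lastgap mm 0.06
Ft [4.19 2.65] Ff [4.47 3.77] Fn 4.49 Ftan -2.48 s 0.1655 stand [ 0.059 -0.026] tipz 0.0538
[[-1.4, 0.2, 0.1, 0, 0, 0, 0], [-1.5, 0.3, 0.1, 0, 0, 0, 0], [-1.5, 0.2, 0.0, 0, 0, 0, 0], [-1.5, 0.3, 0.0, 0, 0, 0, 0], [-1.6, 0.2, 0.0, 0, 0, 0, 0], [-1.5, 0.2, 0.0, 0, 0, 0, 0], [-1.3, 0.2, 0.0, 0, 0, 0, 0], [-1.5, 0.2, 0.0, 0, 0, 0, 0]] end s 0.1774 left 105.8
```

```bash
python3 -m crank '[[-1.4,0.2,0,0,0,0,0],[-1.5,0.3,0,0,0,0,0],[-1.5,0.2,0,0,0,0,0],[-1.5,0.3,0,0,0,0,0],[-1.6,0.2,0,0,0,0,0],[-1.5,0.2,0,0,0,0,0],[-1.3,0.2,0,0,0,0,0],[-1.5,0.2,0,0,0,0,0]]'; python3 tr.py 1.5
```

```text
clock: 23.4
tcp_pos: [0.51, 0.1513, 0.2877]
orientation: [-0.001, 0.708, 0.706, 0.0]
wrist_force: [3.8, 3.4, -2.5]
finger_gap: 0.023
clk 23.45 pose corr mm [-0.86  0.73] rad 0.0066 lastgap mm -0.05
Ft [3.74 3.07] Ff [3.61 3.45] Fn 4.1 Ftan -2.62 s 0.1774 stand [ 0.0631 -0.0373] tipz 0.0537
[[-1.5, 0.2, 0.1, 0, 0, 0, 0], [-1.6, 0.3, 0.0, 0, 0, 0, 0], [-1.5, 0.1, 0.0, 0, 0, 0, 0], [-1.6, 0.1, 0.0, 0, 0, 0, 0], [-1.6, 0.1, 0.0, 0, 0, 0, 0], [-1.5, 0.0, 0.0, 0, 0, 0, 0], [-1.3, 0.0, 0.0, 0, 0, 0, 0], [-1.6, -0.1, 0.0, 0, 0, 0, 0]] end s 0.1893 left 93.9
```

```bash
python3 -m crank '[[-1.5,0.2,0,0,0,0,0],[-1.6,0.3,0,0,0,0,0],[-1.5,0.1,0,0,0,0,0],[-1.6,0.1,0,0,0,0,0],[-1.6,0.1,0,0,0,0,0],[-1.5,0,0,0,0,0,0],[-1.3,0,0,0,0,0,0],[-1.6,-0.1,0,0,0,0,0]]'; python3 tr.py 1.5
```

```text
clock: 24.45
tcp_pos: [0.5108, 0.1383, 0.2877]
orientation: [-0.0, 0.709, 0.706, -0.0]
wrist_force: [4.3, 2.7, -2.8]
finger_gap: 0.0231
clk 24.5 pose corr mm [-0.87  0.75] rad 0.0057 lastgap mm -0.08
Ft [3.2  1.15] Ff [3.9  1.62] Fn 3.18 Ftan -1.61 s 0.1899 stand [ 0.0665 -0.0502] tipz 0.0537
[[-1.5, -0.3, 0.1, 0, 0, 0, 0], [-1.6, -0.4, 0.0, 0, 0, 0, 0], [-1.6, -0.5, 0.0, 0, 0, 0, 0], [-1.5, -0.5, 0.0, 0, 0, 0, 0], [-1.6, -0.5, 0.0, 0, 0, 0, 0], [-1.5, -0.7, 0.0, 0, 0, 0, 0], [-1.2, -0.5, 0.0, 0, 0, 0, 0], [-1.5, -0.8, 0.0, 0, 0, 0, 0]] end s 0.2018 left 81.4
```

```bash
python3 -m crank '[[-1.4,-0.5,0,0,0,0,0],[-1.5,-0.5,0,0,0,0,0],[-1.5,-0.6,0,0,0,0,0],[-1.4,-0.5,0,0,0,0,0],[-1.4,-0.6,0,0,0,0,0],[-1.3,-0.7,0,0,0,0,0],[-1.1,-0.5,0,0,0,0,0],[-1.2,-0.7,0,0,0,0,0]]'; python3 tr.py 1.5
```

```text
clock: 25.5
tcp_pos: [0.5066, 0.1275, 0.288]
orientation: [0.001, 0.709, 0.705, 0.0]
wrist_force: [5.0, -0.5, -3.0]
finger_gap: 0.0229
clk 25.55 pose corr mm [-0.9   0.97] rad 0.0035 lastgap mm -0.31
Ft [ 4.5 -0.5] Ff [ 5.12 -0.95] Fn 4.37 Ftan -1.61 s 0.2009 stand [ 0.0653 -0.0625] tipz 0.0539
[[-1.4, -0.6, 0.1, 0, 0, 0, 0], [-1.5, -0.7, 0.1, 0, 0, 0, 0], [-1.5, -0.8, 0.1, 0, 0, 0, 0], [-1.3, -1.0, 0.0, 0, 0, 0, 0], [-1.3, -1.0, 0.0, 0, 0, 0, 0], [-1.3, -1.1, 0.0, 0, 0, 0, 0], [-1.0, -1.0, 0.0, 0, 0, 0, 0], [-1.2, -1.2, 0.0, 0, 0, 0, 0]] end s 0.2128 left 70.4
```

```bash
python3 -m crank '[[-1.4,-0.8,0,0,0,0,0],[-1.4,-0.8,0,0,0,0,0],[-1.4,-0.9,0,0,0,0,0],[-1.3,-1,0,0,0,0,0],[-1.3,-1,0,0,0,0,0],[-1.2,-1.1,0,0,0,0,0],[-1,-1,0,0,0,0,0],[-1.1,-1.2,0,0,0,0,0]]'; python3 tr.py 1.5 2.2
```

```text
clock: 26.55
tcp_pos: [0.4986, 0.1174, 0.2879]
orientation: [0.0, 0.709, 0.705, 0.0]
wrist_force: [5.5, -0.8, -2.9]
finger_gap: 0.0231
clk 26.6 pose corr mm [-0.9   1.21] rad 0.0025 lastgap mm -0.29
Ft [ 4.76 -1.5 ] Ff [ 5.36 -1.18] Fn 4.34 Ftan -2.66 s 0.2131 stand [ 0.0593 -0.075 ] tipz 0.0538
[[-1.2, -1.3, 0.1, 0, 0, 0, 0], [-1.1, -1.2, 0.1, 0, 0, 0, 0], [-1.0, -1.3, 0.0, 0, 0, 0, 0], [-0.9, -1.4, 0.0, 0, 0, 0, 0], [-0.9, -1.4, 0.0, 0, 0, 0, 0], [-0.7, -1.4, 0.0, 0, 0, 0, 0], [-0.6, -1.2, 0.0, 0, 0, 0, 0], [-0.6, -1.5, 0.0, 0, 0, 0, 0]] end s 0.225 left 58.2
```

```bash
python3 -m crank '[[-1.2,-1.3,0,0,0,0,0],[-1.1,-1.2,0,0,0,0,0],[-1,-1.3,0,0,0,0,0],[-0.9,-1.4,0,0,0,0,0],[-0.9,-1.4,0,0,0,0,0],[-0.7,-1.4,0,0,0,0,0],[-0.6,-1.2,0,0,0,0,0],[-0.6,-1.5,0,0,0,0,0]]'; python3 tr.py 1.5 2.2
```

```text
clock: 27.6
tcp_pos: [0.4876, 0.1106, 0.2877]
orientation: [0.0, 0.709, 0.706, -0.0]
wrist_force: [4.0, -2.9, -2.9]
finger_gap: 0.0227
clk 27.65 pose corr mm [-0.88  1.38] rad 0.0025 lastgap mm -0.24
Ft [ 3.83 -2.88] Ff [ 3.7  -3.37] Fn 4.12 Ftan -2.53 s 0.2253 stand [ 0.0493 -0.0845] tipz 0.0537
[[-0.6, -1.6, 0.1, 0, 0, 0, 0], [-0.5, -1.6, 0.0, 0, 0, 0, 0], [-0.5, -1.5, 0.0, 0, 0, 0, 0], [-0.3, -1.6, 0.0, 0, 0, 0, 0], [-0.3, -1.6, 0.0, 0, 0, 0, 0], [-0.2, -1.6, 0.0, 0, 0, 0, 0], [-0.2, -1.3, 0.0, 0, 0, 0, 0], [-0.1, -1.6, 0.0, 0, 0, 0, 0]] end s 0.2372 left 46.0
```

```bash
python3 -m crank '[[-0.5,-1.6,0,0,0,0,0],[-0.5,-1.6,0,0,0,0,0],[-0.4,-1.5,0,0,0,0,0],[-0.3,-1.6,0,0,0,0,0],[-0.3,-1.6,0,0,0,0,0],[-0.2,-1.6,0,0,0,0,0],[-0.1,-1.3,0,0,0,0,0],[-0.1,-1.6,0,0,0,0,0]]'; python3 tr.py 1.5 2.2
```

```text
clock: 28.65
tcp_pos: [0.4752, 0.1083, 0.2877]
orientation: [0.0, 0.709, 0.706, -0.0]
wrist_force: [3.0, -3.2, -3.2]
finger_gap: 0.0227
clk 28.7 pose corr mm [-0.82  1.63] rad 0.0031 lastgap mm -0.38
Ft [ 2.62 -3.82] Ff [ 2.65 -3.76] Fn 3.95 Ftan -2.39 s 0.2375 stand [ 0.037  -0.0898] tipz 0.0537
[[-0.1, -1.7, 0.1, 0, 0, 0, 0], [-0.1, -1.6, 0.0, 0, 0, 0, 0], [-0.1, -1.6, 0.0, 0, 0, 0, 0], [0.1, -1.6, 0.0, 0, 0, 0, 0], [0.1, -1.6, 0.0, 0, 0, 0, 0], [0.1, -1.6, 0.0, 0, 0, 0, 0], [0.1, -1.2, 0.0, 0, 0, 0, 0], [0.2, -1.6, 0.0, 0, 0, 0, 0]] end s 0.2494 left 33.8
```

```bash
python3 -m crank '[[0,-1.6,0,0,0,0,0],[0,-1.6,0,0,0,0,0],[0,-1.6,0,0,0,0,0],[0.1,-1.6,0,0,0,0,0],[0.1,-1.6,0,0,0,0,0],[0.1,-1.6,0,0,0,0,0],[0.1,-1.2,0,0,0,0,0],[0.2,-1.6,0,0,0,0,0]]'; python3 tr.py 1.5 2.3
```

```text
clock: 29.7
tcp_pos: [0.4625, 0.109, 0.2876]
orientation: [-0.0, 0.709, 0.706, -0.0]
wrist_force: [2.2, -4.1, -2.4]
finger_gap: 0.0228
clk 29.75 pose corr mm [-0.76  1.79] rad 0.0035 lastgap mm -0.35
Ft [ 1.79 -4.33] Ff [ 1.6 -4.2] Fn 4.03 Ftan -2.31 s 0.2497 stand [ 0.0241 -0.092 ] tipz 0.0536
[[0.2, -1.7, 0.0, 0, 0, 0, 0], [0.2, -1.5, 0.0, 0, 0, 0, 0], [0.3, -1.6, 0.0, 0, 0, 0, 0], [0.3, -1.5, 0.0, 0, 0, 0, 0], [0.3, -1.5, 0.0, 0, 0, 0, 0], [0.4, -1.5, 0.0, 0, 0, 0, 0], [0.3, -1.2, 0.0, 0, 0, 0, 0], [0.3, -1.5, 0.0, 0, 0, 0, 0]] end s 0.2616 left 21.6
```

```bash
python3 -m crank '[[0.3,-1.6,0,0,0,0,0],[0.3,-1.5,0,0,0,0,0],[0.3,-1.6,0,0,0,0,0],[0.3,-1.5,0,0,0,0,0],[0.3,-1.5,0,0,0,0,0],[0.4,-1.5,0,0,0,0,0],[0.3,-1.2,0,0,0,0,0],[0.4,-1.5,0,0,0,0,0]]'; python3 tr.py 1.5 2.3
```

```text
clock: 30.75
tcp_pos: [0.4506, 0.1116, 0.2876]
orientation: [-0.0, 0.709, 0.706, -0.001]
wrist_force: [1.8, -4.9, -3.3]
finger_gap: 0.0232
clk 30.8 pose corr mm [-0.7  1.9] rad 0.0035 lastgap mm -0.31
Ft [ 0.87 -4.54] Ff [ 1.19 -4.67] Fn 4.16 Ftan -2.1 s 0.2616 stand [ 0.0117 -0.0921] tipz 0.0535
[[0.3, -1.4, 0.0, 0, 0, 0, 0], [0.4, -1.5, 0.0, 0, 0, 0, 0], [0.5, -1.4, 0.0, 0, 0, 0, 0], [0.4, -1.5, 0.0, 0, 0, 0, 0], [0.5, -1.5, 0.0, 0, 0, 0, 0], [0.5, -1.4, 0.0, 0, 0, 0, 0], [0.4, -1.2, 0.0, 0, 0, 0, 0], [0.5, -1.4, 0.0, 0, 0, 0, 0]] end s 0.2735 left 9.8
```

Step 5's zone is reached. I'll carry on to beside the thin boss itself.

```bash
python3 -m crank '[[0.4,-1.4,0,0,0,0,0],[0.4,-1.5,0,0,0,0,0],[0.5,-1.4,0,0,0,0,0],[0.4,-1.5,0,0,0,0,0],[0.5,-1.5,0,0,0,0,0],[0.5,-1.4,0,0,0,0,0],[0.4,-1.2,0,0,0,0,0],[0.6,-1.4,0,0,0,0,0]]'; python3 tr.py 1.3 2.3
```

```text
clock: 31.8
tcp_pos: [0.4395, 0.1153, 0.2877]
orientation: [0.0, 0.709, 0.706, -0.0]
wrist_force: [1.1, -5.3, -2.7]
finger_gap: 0.0229
clk 31.85 pose corr mm [-0.64  1.96] rad 0.003 lastgap mm -0.26
Ft [ 0.87 -5.04] Ff [ 0.79 -5.27] Fn 4.47 Ftan -2.56 s 0.2732 stand [-0.0001 -0.091 ] tipz 0.0536
[[0.3, -1.1, 0.0, 0, 0, 0, 0], [0.5, -1.5, 0.0, 0, 0, 0, 0], [0.4, -1.1, 0.0, 0, 0, 0, 0], [0.5, -1.2, 0.0, 0, 0, 0, 0], [0.5, -1.1, 0.0, 0, 0, 0, 0], [0.6, -1.5, 0.0, 0, 0, 0, 0], [0.5, -1.1, 0.0, 0, 0, 0, 0], [0.6, -1.1, 0.0, 0, 0, 0, 0]] end s 0.2835 left -0.3
```

```bash
python3 -m crank '[[0.3,-1.1,0,0,0,0,0],[0.4,-1.5,0,0,0,0,0],[0.4,-1.1,0,0,0,0,0],[0.5,-1.2,0,0,0,0,0],[0.5,-1.1,0,0,0,0,0],[0.6,-1.4,0,0,0,0,0],[0.5,-1.1,0,0,0,0,0],[0.5,-1,0,0,0,0,0]]'; python3 tr.py 1 2
```

```text
clock: 32.85
tcp_pos: [0.4298, 0.1192, 0.2876]
orientation: [-0.0, 0.709, 0.706, -0.0]
wrist_force: [0.6, -6.1, -1.9]
finger_gap: 0.0227
clk 32.9 pose corr mm [-0.62  1.97] rad 0.0029 lastgap mm -0.14
Ft [ 0.06 -4.65] Ff [ 0.29 -5.62] Fn 4.3 Ftan -2.24 s 0.2832 stand [-0.0105 -0.0891] tipz 0.0536
[[0.3, -0.8, 0.0, 0, 0, 0, 0], [0.5, -1.2, 0.0, 0, 0, 0, 0], [0.4, -0.9, 0.0, 0, 0, 0, 0], [0.4, -0.8, 0.0, 0, 0, 0, 0], [0.5, -0.9, 0.0, 0, 0, 0, 0], [0.7, -1.1, 0.0, 0, 0, 0, 0], [0.5, -0.8, 0.0, 0, 0, 0, 0], [0.6, -0.8, 0.0, 0, 0, 0, 0]] end s 0.2911 left -7.9
```

```bash
python3 -m crank '[[-5,-2.5,0,0,0,0,0],[-7,-3.5,0,0,0,0,0],[-7,-3.5,0,0,0,0,0],[-3,-1,-25,0,0,0,0],[0,0,-45,0,0,0,0],[0,0,-40,0,0,0,0],[0,0,-5,0,0,0,0],[0,0,0,0,0,0,0]]'; python3 - <<'E'
from h import *
st()
E
python3 plan.py 0.5453 -0.1008 0.40 90 7
```

```text
clock: 33.9
tcp_pos: [0.4194, 0.0971, 0.4021]
orientation: [-0.0, 0.709, 0.705, -0.0]
wrist_force: [0.4, 0.5, -2.7]
finger_gap: 0.0231
{'clock': 33.9, 'joint_pos': [0.0405, 0.0347, -0.3, 1.2364, 0.0002, 1.6159], 'tcp_pos': [0.4194, 0.0971, 0.4021], 'orientation': [-0.0002, 0.7087, 0.7055, -0.0], 'wrist_force': [0.3558, 0.456, -2.6511], 'ft_torque': [-0.0722, 0.0139, -0.0333], 'finger_gap': 0.0231}
[[-28.0, 18.0, 0.0, 0.0, 0.0, 0.0], [-28.0, 18.0, 0.0, 0.0, 0.0, 0.0], [-28.0, 18.0, 0.0, 0.0, 0.0, -0.1], [-28.0, 18.0, 1.0, 0.0, 0.0, 0.0], [-28.0, 18.0, 0.0, 0.0, 0.0, -0.1], [-29.0, 18.0, 1.0, 0.0, 0.0, 0.0], [-28.0, 19.0, 0.0, 0.0, 0.0, -0.1]]
end [ 0.5458 -0.1003  0.4   ] yaw 90.04
rows step mm 34.14674215792775
```

```bash
python3 -m crank '[[-28,18,0,0,0,0,0],[-28,18,0,0,0,0,0],[-28,18,0,0,0,0,0],[-28,18,0,0,0,0,0],[-28,18,0,0,0,0,0],[-29,18,0,0,0,0,0],[-28,17,0,0,0,0,0],[0,0,0,0,0,0,0]]'; python3 - <<'E'
from h import *
st()
E
python3 plan.py 0.5453 -0.1008 0.305 89.7 8 1
```

```text
clock: 34.9
tcp_pos: [0.5443, -0.1021, 0.3997]
orientation: [-0.002, 0.71, 0.705, -0.001]
wrist_force: [-0.6, 0.3, -3.8]
finger_gap: 0.0228
{'clock': 34.9, 'joint_pos': [-0.3305, 0.2752, -0.0181, 1.2813, -0.0002, 1.2474], 'tcp_pos': [0.5443, -0.1021, 0.3997], 'orientation': [-0.0016, 0.7096, 0.7046, -0.0009], 'wrist_force': [-0.644, 0.3052, -3.8001], 'ft_torque': [-0.003, 0.0575, -0.0356], 'finger_gap': 0.0228}
[[0.2, 0.2, 11.8, 0.0, 0.0, 0.0], [0.2, 0.2, 11.8, 0.0, 0.0, 0.0], [0.1, 0.2, 11.9, 0.0, 0.0, 0.0], [0.2, 0.2, 11.8, 0.0, 0.0, 0.0], [0.1, 0.1, 11.9, -0.1, 0.0, 0.0], [0.2, 0.1, 11.8, 0.0, 0.0, 0.0], [0.1, 0.1, 11.9, -0.1, 0.0, -0.1], [0.2, 0.2, 11.8, 0.0, -0.1, 0.0]]
end [ 0.5453 -0.1008  0.305 ] yaw 89.7
rows step mm 11.902100654926425
```

```bash
python3 -m crank '[[0,0,0,0,0,0,0],[0,0,30,0,0,0,0],[0,0,35,0,0,0,0],[0,0,25,0,0,0,0],[0,0,8,0,0,0,0],[0,0,0,0,0,0,0],[0,0,0,0,0,0,0],[0,0,0,0,0,0,0]]'; python3 - <<'E'
from h import *
st();K,E=cal("wrist");np.savez("cal_w9",K=K,E=E);w=read_camera("wrist");s=read_camera("scene");st()
cv2.imwrite("pics/w9.png",w);cv2.imwrite("pics/s9.png",cv2.resize(s[130:240,270:400],None,fx=5,fy=5,interpolation=cv2.INTER_CUBIC))
E
```

```text
clock: 35.9
tcp_pos: [0.5442, -0.1004, 0.306]
orientation: [0.001, 0.709, 0.706, 0.0]
wrist_force: [-0.8, 0.1, -1.6]
finger_gap: 0.0229
{'clock': 35.9, 'joint_pos': [-0.3275, 0.3193, -0.1929, 1.0564, -0.0001, 1.2476], 'tcp_pos': [0.5442, -0.1004, 0.306], 'orientation': [0.001, 0.7086, 0.7056, 0.0005], 'wrist_force': [-0.7605, 0.0757, -1.5886], 'ft_torque': [-0.0234, -0.0088, -0.0164], 'finger_gap': 0.0229}
{'clock': 36.0, 'joint_pos': [-0.3276, 0.3197, -0.1934, 1.0563, -0.0001, 1.2476], 'tcp_pos': [0.544, -0.1004, 0.3056], 'orientation': [0.0006, 0.7086, 0.7056, 0.0003], 'wrist_force': [-0.3558, 0.3871, -2.1275], 'ft_torque': [-0.0125, 0.0006, -0.0108], 'finger_gap': 0.0229}
```

View pics/w9.png

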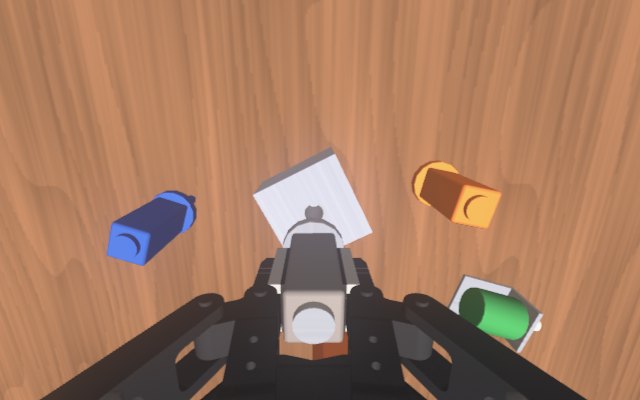

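View pics/s9.png

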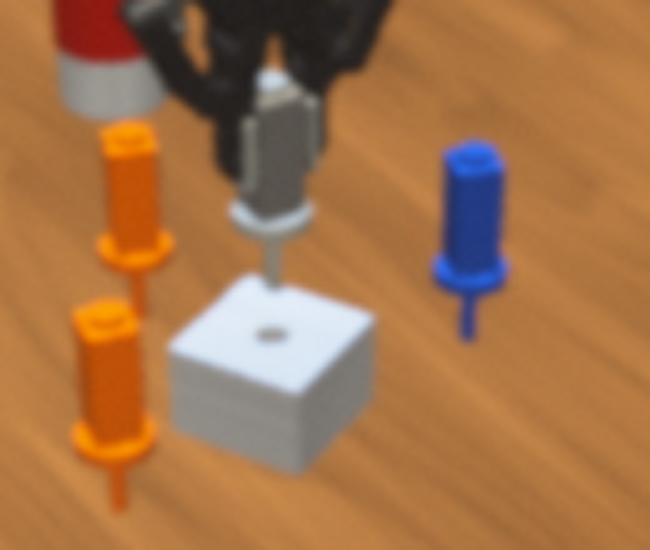

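```bash
python3 - <<'E'
from h import *
def ld(n): d=np.load(n); return d["K"],d["E"]
S=ld("cal_scene0.npz")
c=lambda p:((np.array(p)+.5)/5-.5+[270,130])
print("hole scene",atz(*c((272,335)),.048,S),"tip scene z.0716",atz(*c((273,288)),.0716,S))
print("predicted px if tip over hole:",proj("",atz(*c((272,335)),.048,S)+[0,0,.0236],S),"obs",c((273,288)))
W=cv2.imread("pics/w9.png");cv2.imwrite("pics/w9c.png",cv2.resize(W[140:260,245:385],None,fx=5,fy=5,interpolation=cv2.INTER_CUBIC))
print("wrist proj: grasp-hole est",proj("",[.5453,-.1008,.048],ld("cal_w9.npz")),"tip now",proj("",[.5442,-.1004,.072],ld("cal_w9.npz")))
s3=cv2.imread("pics/s3.png");cv2.imwrite("pics/s3c.png",cv2.resize(s3[150:240,280:370],None,fx=6,fy=6,interpolation=cv2.INTER_CUBIC))
E
```

```text
hole scene [ 0.54720403 -0.09856395  0.048     ] tip scene z.0716 [ 0.54446367 -0.10134697  0.0716    ]
predicted px if tip over hole: [323.82787239 188.12805545] obs [324.2 187.2]
wrist proj: grasp-hole est [314.87416433 213.31191758] tip now [313.5759424  223.54394752]
```

View pics/w9c.png

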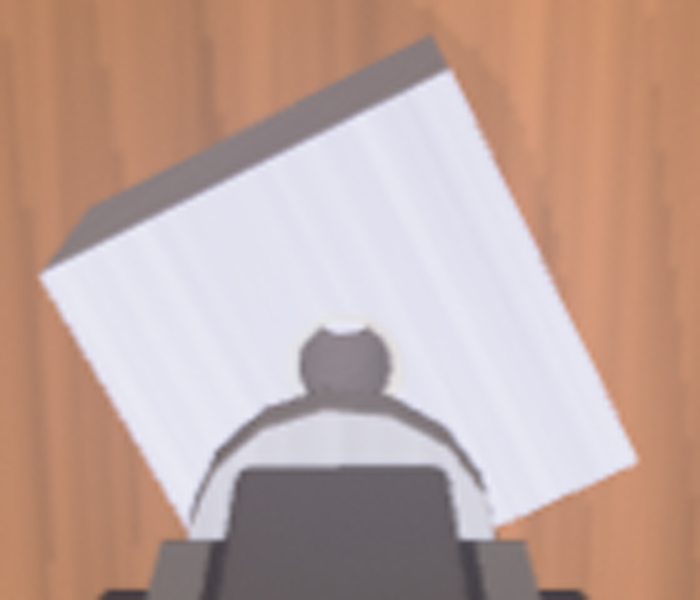

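```bash
python3 -m crank '[[0.6,0.6,5,0,0,0,0],[0,0,5,0,0,0,0],[0,0,4,0,0,0,0],[0,0,4,0,0,0,0],[0,0,4,0,0,0,0],[0,0,4,0,0,0,0],[0,0,4,0,0,0,0],[0,0,4,0,0,0,0]]'; python3 - <<'E'
from h import *
st();s=read_camera("scene");st()
cv2.imwrite("pics/s10.png",cv2.resize(s[130:240,270:400],None,fx=5,fy=5,interpolation=cv2.INTER_CUBIC))
E
```

```text
clock: 37.0
tcp_pos: [0.5444, -0.0997, 0.2706]
orientation: [0.0, 0.709, 0.706, -0.0]
wrist_force: [-0.1, -0.5, -3.0]
finger_gap: 0.023
{'clock': 37.0, 'joint_pos': [-0.3262, 0.3483, -0.2447, 0.9777, -0.0001, 1.249], 'tcp_pos': [0.5444, -0.0997, 0.2706], 'orientation': [0.0001, 0.7087, 0.7055, -0.0], 'wrist_force': [-0.0622, -0.4566, -3.011], 'ft_torque': [-0.0598, -0.021, 0.0552], 'finger_gap': 0.023}
{'clock': 37.05, 'joint_pos': [-0.3263, 0.3488, -0.2454, 0.9773, -0.0001, 1.249], 'tcp_pos': [0.5442, -0.0997, 0.27], 'orientation': [-0.0003, 0.7087, 0.7055, -0.0002], 'wrist_force': [0.1398, 0.5538, -3.1695], 'ft_torque': [-0.0138, 0.0213, 0.0376], 'finger_gap': 0.0228}
```

View pics/s10.png

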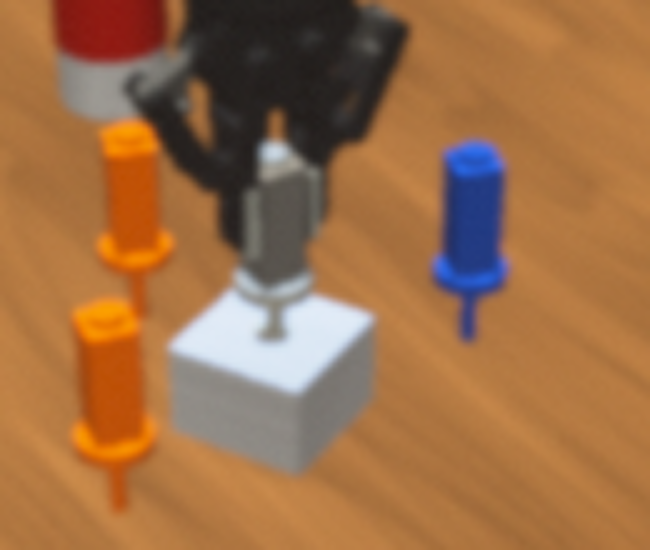

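The pin is in the hole and the wrist shows no side load. Lowering it home.

```bash
python3 -m crank '[[0,0,5,0,0,0,0],[0,0,5,0,0,0,0],[0,0,5,0,0,0,0],[0,0,4,0,0,0,0],[0,0,2,0,0,0,0],[0,0,1,0,0,0,0],[0,0,1,0,0,0,0],[0,0,0,0,0,0,0]]'; python3 - <<'E'
from h import *
st();read_camera("top");st()
E
```

```text
clock: 38.05
tcp_pos: [0.5444, -0.0997, 0.2479]
orientation: [0.0, 0.709, 0.706, 0.0]
wrist_force: [0.1, 0.6, -1.9]
finger_gap: 0.0227
{'clock': 38.05, 'joint_pos': [-0.3262, 0.3688, -0.276, 0.9258, -0.0001, 1.2489], 'tcp_pos': [0.5444, -0.0997, 0.2479], 'orientation': [0.0001, 0.7086, 0.7056, 0.0], 'wrist_force': [0.1336, 0.6438, -1.9066], 'ft_torque': [0.0839, -0.0113, -0.0313], 'finger_gap': 0.0227}
{'clock': 38.1, 'joint_pos': [-0.3262, 0.3687, -0.276, 0.9258, -0.0001, 1.249], 'tcp_pos': [0.5444, -0.0998, 0.2479], 'orientation': [0.0001, 0.7087, 0.7055, 0.0], 'wrist_force': [-0.1417, -0.6196, -2.8586], 'ft_torque': [0.0053, 0.0025, 0.027], 'finger_gap': 0.0228}
```

```bash
python3 -m crank '[[0,0,0.5,0,0,0,0],[0,0,0.5,0,0,0,0],[0,0,0.4,0,0,0,0],[0,0,0.3,0,0,0,0],[0,0,0.3,0,0,0,0],[0,0,0,0,0,0,0],[0,0,0,0,0,0,0],[0,0,0,0,0,0,0]]'; python3 - <<'E'
from h import *
st()
E
```

```text
clock: 39.1
tcp_pos: [0.5444, -0.0997, 0.2459]
orientation: [0.0, 0.709, 0.706, -0.0]
wrist_force: [-1.6, 0.4, -0.2]
finger_gap: 0.0227
{'clock': 39.1, 'joint_pos': [-0.3262, 0.3706, -0.2787, 0.9214, -0.0001, 1.249], 'tcp_pos': [0.5444, -0.0997, 0.2459], 'orientation': [0.0001, 0.7087, 0.7056, -0.0], 'wrist_force': [-1.626, 0.4195, -0.1522], 'ft_torque': [0.083, 0.1824, 0.0157], 'finger_gap': 0.0227}
```

```bash
python3 -m crank '[[0,0,0.2,0,0,0,0],[0,0,0,0,0,0,0.1],[0,0,0,0,0,0,0.3],[0,0,0,0,0,0,0.45],[0,0,0,0,0,0,0.6],[0,0,0,0,0,0,0.8],[0,0,0,0,0,0,0.8],[0,0,0,0,0,0,0.8]]' 20; python3 - <<'E'
from h import *
st();w=read_camera("wrist");s=read_camera("scene")
cv2.imwrite("pics/s11.png",cv2.resize(s[130:240,270:400],None,fx=5,fy=5,interpolation=cv2.INTER_CUBIC));cv2.imwrite("pics/w11.png",w)
E
```

```text
clock: 40.1
tcp_pos: [0.5444, -0.0997, 0.2456]
orientation: [0.0, 0.709, 0.706, -0.0]
wrist_force: [0.3, -0.2, 0.0]
finger_gap: 0.0687
{'clock': 40.1, 'joint_pos': [-0.3263, 0.3709, -0.279, 0.9208, -0.0001, 1.249], 'tcp_pos': [0.5444, -0.0997, 0.2456], 'orientation': [0.0, 0.7087, 0.7055, -0.0], 'wrist_force': [0.3098, -0.2143, 0.0294], 'ft_torque': [0.0236, -0.0068, 0.0208], 'finger_gap': 0.0687}
```

View pics/w11.png

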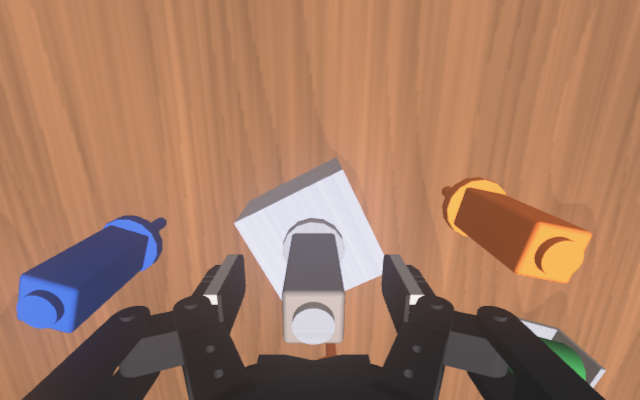

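View pics/s11.png

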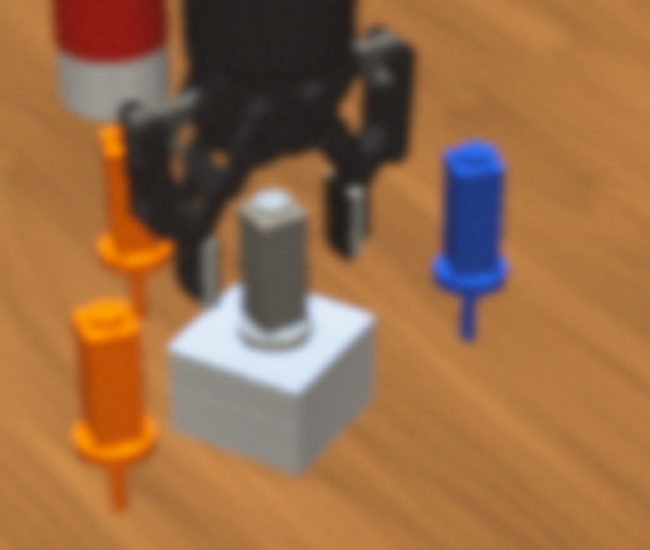

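The probe stands seated and upright between the open fingers, and the wrist force is about zero. Backing off straight up.

```bash
python3 -m crank '[[0,0,-10,0,0,0,0.8],[0,0,-25,0,0,0,0.8],[0,0,-40,0,0,0,0.8],[0,0,-45,0,0,0,0.8],[0,0,-20,0,0,0,0.8],[0,0,0,0,0,0,0.8],[0,0,0,0,0,0,0.8],[0,0,0,0,0,0,0.8]]'; python3 - <<'E'
from h import *
st();K,E=cal("wrist");np.savez("cal_w12",K=K,E=E);w=read_camera("wrist");t=read_camera("top");cv2.imwrite("pics/w12.png",w);cv2.imwrite("pics/top12.png",t)
cv2.imwrite("pics/w12c.png",cv2.resize(w[135:255,255:375],None,fx=5,fy=5,interpolation=cv2.INTER_CUBIC))
E
```

```text
clock: 41.2
tcp_pos: [0.5439, -0.0996, 0.3842]
orientation: [-0.001, 0.709, 0.706, -0.001]
wrist_force: [-0.2, -1.0, -0.4]
finger_gap: 0.0682
{'clock': 41.2, 'joint_pos': [-0.3263, 0.2784, -0.0521, 1.2429, -0.0001, 1.249], 'tcp_pos': [0.5439, -0.0996, 0.3842], 'orientation': [-0.0011, 0.7087, 0.7055, -0.0006], 'wrist_force': [-0.1567, -1.0184, -0.3621], 'ft_torque': [0.0202, 0.0387, -0.0021], 'finger_gap': 0.0682}
```

View pics/w12c.png

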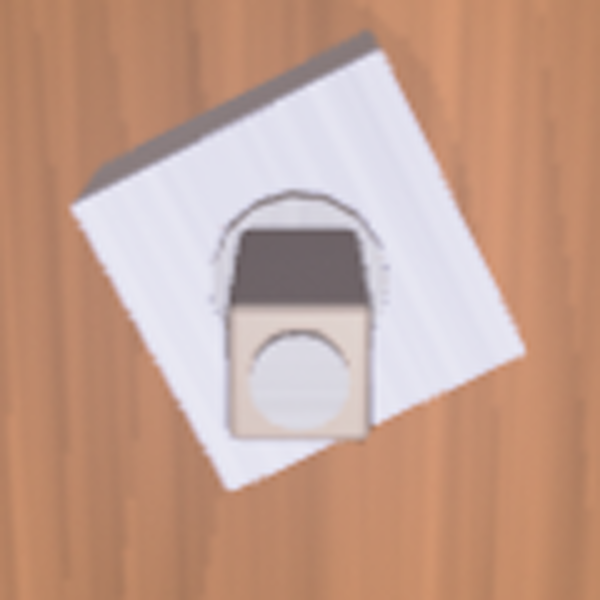

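View pics/top12.png

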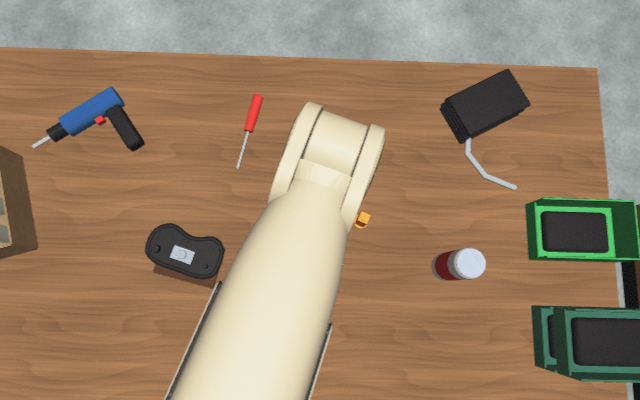

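```bash
python3 - <<'E'
from h import *
d=np.load("cal_w12.npz");W=(d["K"],d["E"])
c=lambda p:((np.array(p)+.5)/5-.5+[255,135])
H=[atz(*c(p),.048,W) for p in[(72,205),(382,48),(527,352),(232,491)]]
P=[atz(*c(p),.116,W) for p in[(230,305),(370,305),(367,438),(231,438)]]
print(np.mean(H,0),np.mean(P,0),np.linalg.norm(P[0]-P[1]))
print(hand_in())
E
```

```text
[ 0.54452958 -0.1009056   0.048     ] [ 0.54364619 -0.09935963  0.116     ] 0.022591339554250602
the job is handed in; nothing more can be done
None
```

I traced the far side of the rim in one pass from the thick boss to the thin boss. I then put the probe back in its holder block, let go and handed the job in at about 41 s of the 72 s allowed.

- **Trace:** The contact readings came about once a second, and normal force stayed between 3.2 and 4.6 N. With friction the total was at most about 5.6 N. The pin's lower end stayed about 54 mm above the table. Between readings the force was not checked.
- **Rim position:** The rim fitted from the top picture agreed with touch to about 2 mm. The rim was up to about 0.4 mm inside the fitted curve around the second lobe, so I pressed slightly more there.
- **Probe home:** The gripper height at release matched the height at the grasp (0.2456 m and 0.2459 m). The last wrist picture shows the flange on the block and the handle upright. The handle's centre measures about 1.8 mm from the block's centre, within the 6 mm limit.
- **Robot clear:** The fingers are open and about 135 mm above the release position, and the wrist force shows only noise.
- **Bystanders:** The spray can and screwdriver sit at the same pixels as at the start. The pump was hidden behind the arm in the last top picture; in the wrist pictures during placing it still stood beside the orange copy, and nothing came near it.
- **Disagreements and slips:**
  - The scene camera put the block 2–3 mm from where the other two cameras did.
  - The torque readings only matched the measured forces with a lever arm of about 0.27 m, not the 0.22 m expected at the tool frame, so I used 0.27 m.
  - One early call with a wrong-signed row was refused as bad input before anything moved.

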